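# Trip test of a spring-closing shut-off valve on a laboratory gas manifold

## Task

Trip-test the spring-closing shut-off valve on the gas manifold: swing its lever open against the spring until the hook latch catches, without forcing it against the rubber stop, and let go so that the latch alone holds it open. Then, with your hand clear of the lever's swing, press the latch's thumb tab down gently so that the lever snaps fully shut by itself. Leave the other things on the bench where they are.

Things in the scene. Friction and masses are not known exactly. Their poses are not given: they have to be found in the camera images.
- manifold: Fixed valve assembly: aluminium plate 180 x 400 x 8 mm on the bench, a 21 mm steel pipe along its y axis (55 mm up), a brass ball valve mid-pipe with a dark yoke and trip mechanism on top. Origin: bench level, under the lever's pivot; z up, the shut lever points along -x. Pressure gauge (y = -182 mm, 150 mm high) and plain isolating valve (y = +180 mm, 105 mm high) are not used.
- pivot (a point): Point on the lever's vertical pivot axis (valve stem) at lever-bar height, 143 mm above the bench. A torsion spring round the stem pulls the lever shut: about 4 N at the grip when shut, rising to 8 to 10 N near the catch.
- lever_grip (a point): Middle of the black upright hand grip at the lever's end: a round post 23 mm in diameter, 146 to 199 mm above the bench (this point at 174 mm), 115 mm from the pivot axis; it moves on a level circle round the pivot. The lever bar under it is 22 mm wide, its top 146 mm above the bench. Free room all round the grip above the bar.
- lever (a joint): Lever angle in rad. 0 = shut, square to the pipe, along the manifold's -x. It grows as the lever swings open, clockwise seen from above, the grip moving towards the manifold's +y. Latched, it rests somewhere between 0.88 and 1.65 rad: where is set by how the trip disc is clamped and differs each time. Let go unlatched, it flies back; tripped, it snaps shut through the same arc in about 0.3 s.
- latch_hook (a point): Rest position of the tip of the hook latch (17 mm wide steel arm), lying over the rim of a 90 mm steel disc that turns with the lever under it. Near the end of the swing a raised tooth on the disc lifts the hook by 6 mm; the hook drops behind the tooth and, when the lever is eased back, takes the spring's pull. Until then the lever must be held.
- rubber_stop (a point): Rest position of the centre of a 12 mm round rubber stop on the yoke. About 0.03 rad (4 mm at the grip) past the catching angle a lug on the disc, 56 mm from the pivot, meets it: at the grip the resistance then climbs above the spring's 8 to 10 N by some 4 N per mm. A pull of more than about 20 N at the grip (25 N of the lug on the rubber) is forcing it.
- thumb_tab (a point): Rest position of the top centre of the latch's thumb tab: a level steel button 28 mm in diameter, 4 mm above its arm, top 150 mm above the bench, outside the lever's swing. Pressed straight down it tilts the latch (pin 62 mm away along the manifold's +y) and lifts the hook: with the lever latched it lets go after 3 to 7 mm, at 4 to 8 N; 14 mm is its full travel. More than 20 N bends it.
- spanner_mid (a point): Middle of a steel spanner 160 mm long lying loose on the plate, under the lever's swing (bystander, leave alone; upper side below 25 mm above the bench).
- union_mid (a point): Centre of a loose brass hexagon pipe union, 35 mm wide and 34 mm high, standing on the plate (bystander).
- timer_mid (a point): Centre of a flat white timer 65 x 75 x 22 mm lying on the bench in front of the plate (bystander).
- beaker_mid (a point): Centre of a glass beaker 70 mm in diameter and 90 mm high standing on the bench beside the plate (bystander).
- reagent_mid (a point): Point half-way up (75 mm) a brown glass bottle 62 mm in diameter and 150 mm high, standing on the bench beside the plate (bystander).
- washbottle_mid (a point): Point 70 mm up a white wash bottle 60 mm in diameter and 180 mm high with a bent spout, standing on the bench beyond the plate (bystander).

How it is judged:
By the outcome, as a careful person would: the job done as asked, in the order asked, and still so for the second after the job is handed in, with the robot touching nothing.
It also fails if it takes over 72 s, if anything falls off the work surface, if the arm or the gripper's body presses on something with over 40 N, if the wrist force passes 120 N, or if a joint passes its speed limit or range.

## Robot

A 6-joint arm with a two-finger parallel gripper is mounted at the origin on the work surface. World frame = base frame: x ahead of the robot, y to its left, z up, the work surface at z = 0. Lengths are in m, angles in rad, forces in N, time in s.
With the tool pointing down it reaches from about 0.35 to 0.875 m from the base axis. Payload 4.2 kg.
Tool frame: the origin (TCP) lies at the very end of the fingers, on their centre line; the grasp point (between the pads) lies 19 mm behind it; z points along the fingers, y is the direction in which the jaws open and shut (so a half turn about z gives the same grasp; the last joint's range is limited). The gripper opens to 85 mm and grips with 20 to 120 N. Pads are 22 mm wide; open, the fingers measure 114 mm over their backs; the gripper's body (76 mm by 85 mm) begins 54 mm behind the grasp point. The pads swing forward as they close: fully open they stand 13 mm farther back than shut.
Start: joints at [1.485, 0.385, 0.008, 0, -1.194, -0.259], TCP at [0.211, 0.588, 0.231] pointing down, gripper open.
Joint ranges: [-3.14, 3.14], [-1.21, 2.06], [-1.07, 1.41], [-3.16, 2.05], [-2.99, -0.16], [-3.1, 3.1]. Speed limits (rad/s): [2.79, 2.79, 3.14, 3.14, 3.14, 3.14].

## Interface

Orientations are given as a unit quaternion [w, x, y, z].
In Python, from rig import manip gives the robot as it stands.
- The arm moves only by the tool play_rows, never from a script. Its argument "targets" is a list of rows, each a list of 3 entries, a list of its own where there are three numbers: the finger opening in m, from 0 to 0.0854, then the shift along the tool's x, y, z in m, then the turn about the tool's z in rad. A call has 1 to 5 rows; each row shifts and turns the commanded pose from where the row before left it, along the tool's axes as they then stand; what a row does not reach is not made up. A row lasts 1/8 s, in which the tool goes at most 62.5 mm and 10.7 degrees, less where a joint would pass 70% of its speed; a pose out of reach is approached as far as the arm can. A call is refused whole if a number of a shift passes 0.0625 or a number of a turn 0.188, either way. A call with a gripper value outside its range is refused whole. The fingers move at their own pace and stop on an object; "newtons" is the grip in N (left out, the last holds). Time passes only in rows, so rows that do not move let the fingers close. It gives the time, the measured TCP pose, the force and the opening at its end, in the units of the state.
- manip.sense(): the state, without advancing time (a new reading comes with each control period).
- manip.grab_frame(name): name is "side" or "top" or "wrist"; returns a dict with "color" (480x640x3 uint8, red, green, blue), "range_z" (480x640 float32, m along the optical axis (not along the pixel's ray), 0 where there is no reading), "fovy" (degrees; the focal length in pixels is half the picture's height over the tangent of half this angle, whatever the lens; pixels are square), "cx", "cy" (the principal point, pixels), "extrinsics" (4x4, takes a point from camera to world coordinates). Camera axes: x right, y down, z forward; pixel columns grow to the right and rows downward; lengths in m; the calibration is good to about 2 mm. A picture is of the moment at which its call begins.
- manip.sign_off(): hands the job in, once; it reports no verdict.
The state is a dict: "time_s": time; "q": joint angles; "dq": joint speeds; "joint_torque": joint torques, N m; "tcp_pos": TCP position; "orientation": TCP orientation; "wrist_force": force on the tool from outside, world axes, zero at the start; "ft_torque": the same for the moment, N m; "grip_width": finger opening in m.
Only numpy, scipy, OpenCV 4.12 (cv2) and the standard library are available. Lean on these libraries where they do the work, as an engineer would, in place of code of your own. Each camera call takes 0.05 s, during which the arm holds its last target.

## Working session

There is one attempt and no reset: what is moved stays moved. The work goes in short steps, Python scripts to look and compute and a tool call to move; the robot and the scene stay as the last step left them, time stands still between calls to the robot, and variables do not carry over. Pictures are saved under pics/ and viewed, and the job is handed in when it is done.

Besides the shell and the picture viewer there is one more tool, called after "Request:" as name(argument=value, ...), one argument or row to a line, values as JSON. play_rows: Moves the arm, as the interface text tells. Its arguments: {"type":"object","properties":{"targets":{"type":"array"},"newtons":{"type":"number"}},"required":["targets"]}

```bash
ls; mkdir -p pics
cat > h.py <<'E'
import numpy as np,cv2,pickle
from rig import manip
def snap(n,tag):
    f=manip.grab_frame(n); pickle.dump(f,open(f'pics/{tag}.pkl','wb'))
    cv2.imwrite(f'pics/{tag}.png',f['color'][:,:,::-1]); return f
def load(tag): return pickle.load(open(f'pics/{tag}.pkl','rb'))
def cloud(f):
    z=f['range_z'];h,w=z.shape;F=h/2/np.tan(np.radians(f['fovy'])/2)
    v,u=np.mgrid[:h,:w]
    P=np.stack([(u-f['cx'])*z/F,(v-f['cy'])*z/F,z],-1)
    E=np.array(f['extrinsics']);W=P@E[:3,:3].T+E[:3,3];W[z==0]=np.nan
    return W
def crop(tag,x0,y0,x1,y1,s,out):
    c=load(tag)['color'][y0:y1,x0:x1,::-1]
    cv2.imwrite(f'pics/{out}.png',cv2.resize(c,None,fx=s,fy=s,interpolation=cv2.INTER_CUBIC))
E
python3 - <<'E'
from h import *
for n in('top','side','wrist'): 
    f=snap(n,n+'0');print(n,f['fovy'],f['cx'],f['cy'],np.round(f['extrinsics'],3).tolist())
print(manip.sense())
E
```

```text
pics
top 49.440089622528824 322.59969666965446 236.95937978444812 [[0.006, -0.986, 0.165, 0.44], [-1.0, -0.009, -0.018, 0.058], [0.019, -0.165, -0.986, 1.031], [0.0, 0.0, 0.0, 1.0]]
side 48.9046740519479 322.4212522359936 233.88121404913218 [[0.992, -0.079, 0.102, 0.481], [-0.129, -0.658, 0.742, -0.76], [0.009, -0.748, -0.663, 0.83], [0.0, 0.0, 0.0, 1.0]]
wrist 61.699670218255115 320.5990354028478 244.50752246390067 [[-0.338, -0.894, -0.295, 0.287], [-0.941, 0.322, 0.105, 0.562], [0.001, 0.313, -0.95, 0.373], [0.0, 0.0, 0.0, 1.0]]
{'time_s': 0.15, 'q': array([ 1.48459836e+00,  3.85400579e-01,  6.96836618e-03, -3.27125774e-04,
       -1.19401260e+00, -2.58619820e-01]), 'dq': array([ 1.20577873e-03, -2.45192734e-03,  4.69023405e-03,  3.76270126e-03,
        7.11200117e-04,  3.21139724e-05]), 'joint_torque': array([ 6.14968831e-04, -3.92680514e+01,  1.88581342e+01,  4.18858320e+00,
       -3.40746476e-03,  3.22239238e-06]), 'tcp_pos': array([0.21109912, 0.58781717, 0.23047531]), 'orientation': array([ 8.34271220e-04,  9.85163672e-01, -1.71615377e-01, -8.05045037e-05]), 'wrist_force': array([-0.52056082,  0.12555183, -1.37569059]), 'ft_torque': array([0.05489454, 0.02136685, 0.0175331 ]), 'grip_width': 0.08537063238387574}
```

View pics/top0.png

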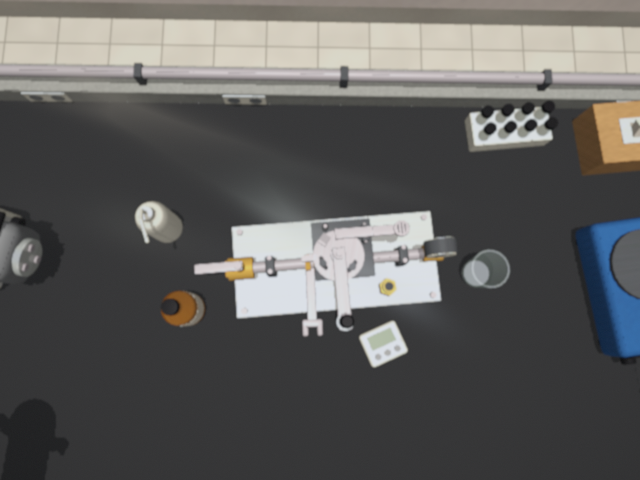

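View pics/side0.png

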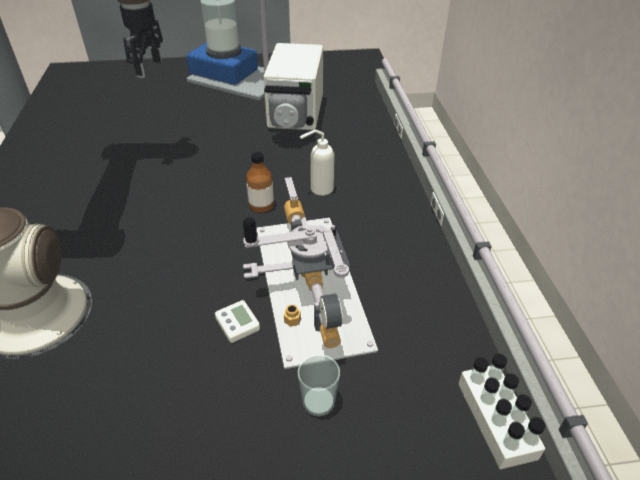

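Run:
```python
from h import *
crop('top0',220,200,460,350,3.3,'c1')
crop('side0',220,170,390,370,3,'c2')
f=load('top0');W=cloud(f)
m=(W[...,2]>0.19)&(W[...,2]<0.205)
n,l,s,c=cv2.connectedComponentsWithStats(m.astype(np.uint8))
for i in range(1,n):
  if s[i,4]>15: print(s[i],c[i],np.nanmean(W[l==i],0))
for p in [(346,321),(339,253),(401,229),(337,233),(403,232)]: print(p,W[p[1],p[0]])
# plate corners bolts
for p in [(240,233),(423,218),(433,294),(244,309),(271,265),(403,256),(383,256),(290,265)]: print(p,W[p[1],p[0]])
```

```text
[340 314  14  14 159] [346.59748428 320.67295597] [0.44610221 0.00375123 0.19656795]
(346, 321) [0.44556338 0.00484884 0.19894777]
(339, 253) [0.55966159 0.0138116  0.15537069]
(401, 229) [ 0.6034435  -0.09374806  0.1479541 ]
(337, 233) [0.59645205 0.01663242 0.1418322 ]
(403, 232) [ 0.59794401 -0.0968514   0.14944513]
(240, 233) [0.61764363 0.20293514 0.0107366 ]
(423, 218) [ 0.65092955 -0.16123004  0.01415941]
(433, 294) [ 0.49976011 -0.17673691  0.01492645]
(244, 309) [0.46843754 0.19032117 0.01146759]
(271, 265) [0.54737006 0.13508422 0.07388004]
(403, 256) [ 0.56650383 -0.10964995  0.07144345]
(383, 256) [ 0.56700991 -0.07318171  0.06513657]
(290, 265) [0.54862632 0.10049391 0.06525471]
```

View pics/c1.png

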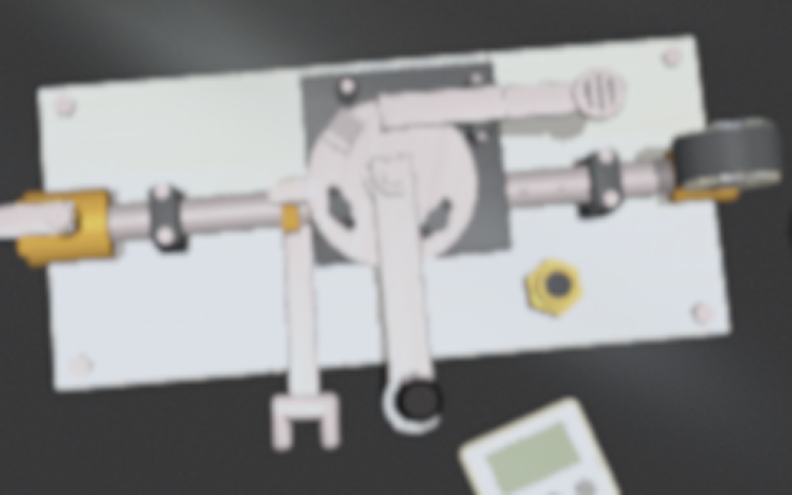

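View pics/c2.png

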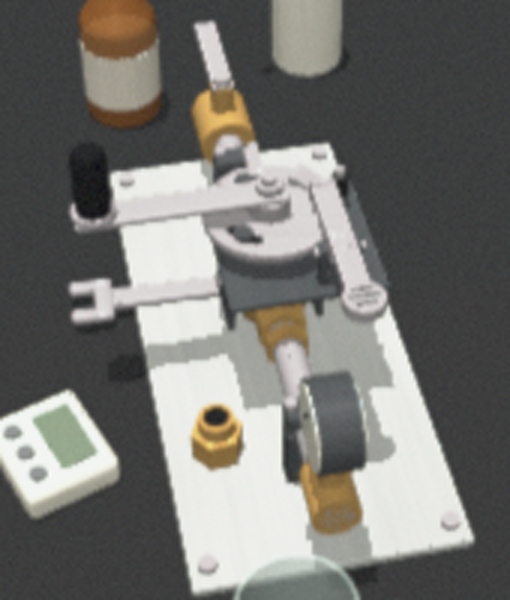

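The top crop shows the shut lever with its black grip at about (346,321), the pivot at about (339,253) and the thumb tab at about (402,229). The heights read 0.199, 0.155 and 0.149 m, which fits the description, and the pivot-to-grip distance of about 0.114 m is right. Next I move above the grip.

Request:
play_rows(
  targets=[
    [0.085, [0.038, 0.043, -0.005], 0],
    [0.085, [0.038, 0.043, -0.005], 0],
    [0.085, [0.038, 0.043, -0.005], 0],
    [0.085, [0.038, 0.043, -0.005], 0],
    [0.085, [0.038, 0.043, -0.005], 0],
  ],
)

```text
time_s: 0.78
tcp_pos: [0.3176, 0.3197, 0.2564]
orientation: [0.0, 0.985, -0.171, -0.0]
wrist_force: [0.6, -0.1, -0.3]
grip_width: 0.0851
```

Request:
play_rows(
  targets=[
    [0.085, [0.038, 0.043, -0.005], 0],
    [0.085, [0.038, 0.043, -0.005], 0],
    [0.085, [0.038, 0.043, -0.005], 0],
    [0.085, [0.0, 0, 0], -0.14],
    [0.085, [0, 0, 0], -0.14],
  ],
)

```text
time_s: 1.4
tcp_pos: [0.3811, 0.1606, 0.2713]
orientation: [-0.0, 1.0, -0.031, -0.0]
wrist_force: [-0.5, 1.2, -1.0]
grip_width: 0.0845
```

```bash
cat >> h.py <<'E'
from scipy.spatial.transform import Rotation as Ro
YAW=0.086
PIV=np.array([0.5595,0.0138])
def st():
    s=manip.sense();q=s['orientation'];R=Ro.from_quat([q[1],q[2],q[3],q[0]]).as_matrix();return s,R
def to(p,th=None):
    "th: lever angle the jaws should be tangent to"
    s,R=st();d=R.T@(np.array(p)-s['tcp_pos'])
    print('t',round(s['time_s'],2),'tcp',s['tcp_pos'].round(4),'yaw y',round(np.arctan2(R[1,1],R[0,1]),4),'tool shift',d.round(4))
    if th is not None:
        want=YAW-np.pi/2-th; cur=np.arctan2(R[1,1],R[0,1])
        print('turn',-((want-cur+np.pi)%(2*np.pi)-np.pi))
def grip(th):
    a=YAW+np.pi-th
    return PIV+0.115*np.array([np.cos(a),np.sin(a)])
E
python3 - <<'E'
from h import *
snap('wrist','w1'); snap('top','top1')
to([*grip(0),0.29],0); s=manip.sense();print(s['wrist_force'],s['q'])
E
```

```text
t 1.5 tcp [0.381  0.1612 0.2712] yaw y -1.6366 tool shift [ 0.0742  0.1528 -0.0188]
turn -0.15183928516316403
[ 0.02290705 -0.53653524 -0.50051225] [ 7.96829952e-01 -1.77073281e-02 -3.97880261e-01 -2.03174911e-04
 -1.19093734e+00  7.08202434e-01]
```

View pics/w1.png

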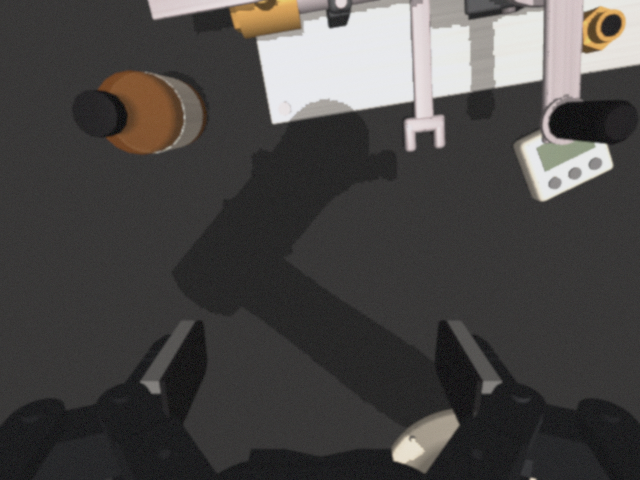

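The wrist view from the left of the grip shows the black post at about (590,120) and the spanner at (425,130). The path is free, so I carry on.

Request:
play_rows(
  targets=[
    [0.085, [0.025, 0.05, -0.006], -0.05],
    [0.085, [0.025, 0.05, -0.006], -0.05],
    [0.085, [0.024, 0.05, -0.006], -0.05],
    [0.085, [0, 0, 0], 0],
  ],
)

```text
time_s: 2.0
tcp_pos: [0.4538, 0.0082, 0.2892]
orientation: [0.0, 0.999, 0.039, -0.0]
wrist_force: [-0.4, 0.1, -1.8]
grip_width: 0.085
```

Run:
```python
from h import *
f=snap('wrist','w2')
to([*grip(0),0.165],0)
W=cloud(f)
m=(W[...,2]>0.19)&(W[...,2]<0.205)
n,l,s,c=cv2.connectedComponentsWithStats(m.astype(np.uint8))
for i in range(1,n):
  if s[i,4]>50: print(s[i],c[i],np.nanmean(W[l==i],0))
print(grip(0))
```

```text
t 2.05 tcp [0.453  0.0095 0.2889] yaw y -1.4913 tool shift [-0.0084  0.0049  0.1239]
turn -0.00655247348389798
[ 311  240   37   36 1001] [328.87812188 257.71828172] [0.4492475  0.00437516 0.19774061]
[0.44492501 0.00392219]
```

View pics/w2.png

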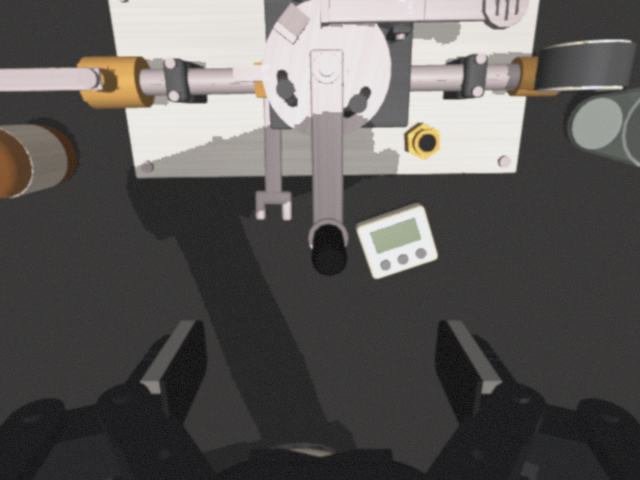

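Run:
```python
from h import *
crop('w2',220,0,540,150,2.5,'c3')
f=load('w2');W=cloud(f)
for p in [(327,66),(505,8),(500,8),(512,8),(290,22),(325,8),(247,75),(261,75),(398,35)]: print(p,W[p[1],p[0]].round(4))
f=load('top0');W=cloud(f)
for c in range(392,412,3): print([tuple((W[r,c]*1000).round().tolist()) for r in range(222,238,4)])
```

```text
(327, 66) [0.5621 0.0142 0.158 ]
(505, 8) [ 0.6045 -0.0934  0.1488]
(500, 8) [ 0.6042 -0.0902  0.1489]
(512, 8) [ 0.6044 -0.097   0.1506]
(290, 22) [0.5896 0.0408 0.132 ]
(325, 8) [0.5966 0.0182 0.1455]
(247, 75) [0.555  0.0693 0.1285]
(261, 75) [0.5558 0.0597 0.1275]
(398, 35) [ 0.5868 -0.0313  0.1352]
[(643.0, -100.0, 8.0), (609.0, -79.0, 144.0), (602.0, -79.0, 143.0), (620.0, -100.0, 5.0)]
[(645.0, -107.0, 2.0), (609.0, -83.0, 148.0), (601.0, -83.0, 150.0), (nan, nan, nan)]
[(616.0, -89.0, 148.0), (608.0, -88.0, 150.0), (602.0, -89.0, 147.0), (594.0, -88.0, 149.0)]
[(616.0, -94.0, 148.0), (608.0, -94.0, 150.0), (602.0, -94.0, 148.0), (594.0, -93.0, 151.0)]
[(615.0, -99.0, 150.0), (608.0, -99.0, 151.0), (602.0, -100.0, 144.0), (594.0, -98.0, 150.0)]
[(616.0, -104.0, 148.0), (609.0, -104.0, 149.0), (602.0, -104.0, 147.0), (620.0, -130.0, 4.0)]
[(644.0, -136.0, 7.0), (636.0, -137.0, 4.0), (628.0, -136.0, 6.0), (620.0, -136.0, 6.0)]
```

View pics/c3.png

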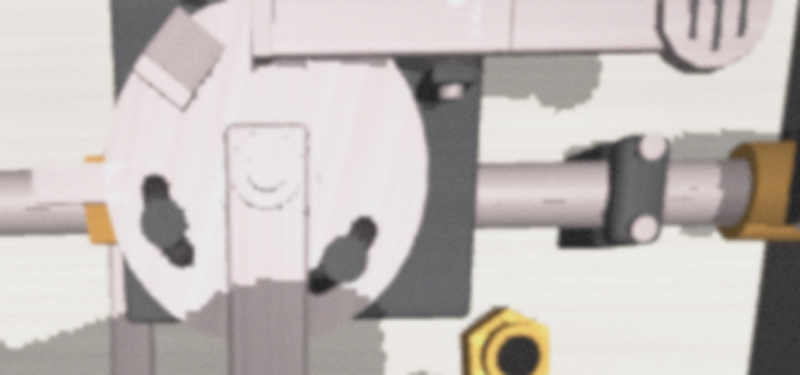

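Run:
```python
from h import *
crop('top0',300,210,380,280,9,'c4')
W=cloud(load('top0'))
for p in [(325,226),(324,224),(325,224),(326,225),(325,227),(324,240),(309,257),(311,256)]: print(p,W[p[1],p[0]].round(4))
```

```text
(325, 226) [0.6096 0.0374 0.1367]
(324, 224) [0.6133 0.0391 0.1358]
(325, 224) [0.6129 0.0374 0.1379]
(326, 225) [0.6117 0.0356 0.1347]
(325, 227) [0.6084 0.0373 0.1337]
(324, 240) [0.5857 0.0389 0.1312]
(309, 257) [0.5561 0.0648 0.1263]
(311, 256) [0.5578 0.0614 0.127 ]
```

View pics/c4.png

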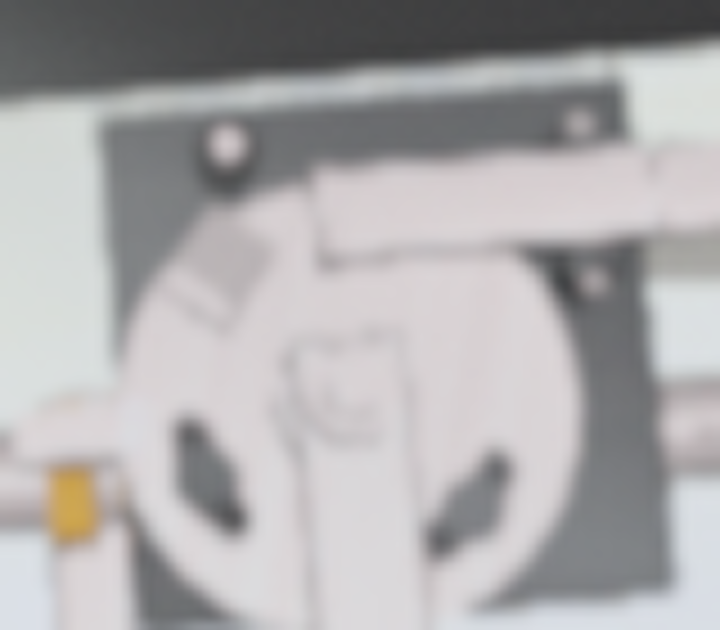

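Stop at about (0.612, 0.038) and lug at about (0.556, 0.064). The geometry suggests a catch near 0.9 to 0.96 rad. Next I descend and grip.

Request:
play_rows(
  targets=[
    [0.085, [-0.007, 0.005, 0.04], -0.006],
    [0.085, [0, 0, 0.045], 0],
    [0.07, [0, 0, 0.03], 0],
    [0.05, [0, 0, 0.014], 0],
    [0.04, [0, 0, 0], 0],
  ],
  newtons=40,
)

```text
time_s: 2.68
tcp_pos: [0.4451, 0.006, 0.1593]
orientation: [0.0, 0.999, 0.046, -0.002]
wrist_force: [-0.8, -0.4, 0.3]
grip_width: 0.04
```

Run:
```python
from h import *
f=snap('wrist','w3');snap('side','s3')
to([*grip(0),0.160],0);s=manip.sense();print(s['wrist_force'],s['grip_width'])
```

```text
t 2.77 tcp [0.4464 0.006  0.1609] yaw y -1.4785 tool shift [-0.0017  0.0019  0.0009]
turn 0.006265236835560906
[-0.47515409 -0.77042475 -0.19645789] 0.0401206396898581
```

View pics/w3.png

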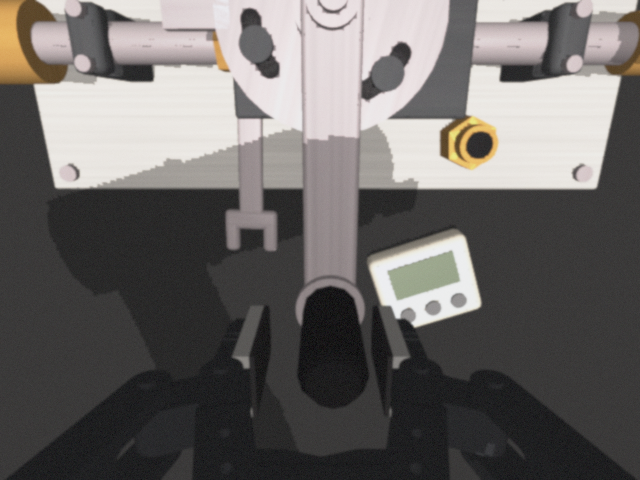

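The post stands between the pads with clearance on both sides. I close on it.

Request:
play_rows(
  targets=[
    [0.03, [0, 0.001, 0], 0],
    [0.018, [0, 0, 0], 0],
    [0.018, [0, 0, 0], 0],
    [0.018, [0, 0, 0], 0],
  ],
  newtons=50,
)

```text
time_s: 3.28
tcp_pos: [0.4467, 0.0037, 0.1614]
orientation: [0.0, 0.999, 0.046, 0.001]
wrist_force: [-1.0, -2.6, 6.7]
grip_width: 0.0221
```

```bash
cat >> h.py <<'E'
def rep():
    s,R=st();f=R.T@s['wrist_force'];p=s['tcp_pos'][:2]-PIV
    th=YAW+np.pi-np.arctan2(p[1],p[0]); th=(th+np.pi)%(2*np.pi)-np.pi
    yw=np.arctan2(R[1,1],R[0,1])
    print('t %.2f th %.4f r %.4f z %.4f toolth %.4f Ftool'%(s['time_s'],th,np.hypot(*p),s['tcp_pos'][2],YAW-np.pi/2-yw),f.round(2),'w %.4f'%s['grip_width'])
E
python3 -c "
from h import *
rep()"
```

```text
t 3.27 th -0.0035 r 0.1132 z 0.1614 toolth -0.0057 Ftool [-1.2   2.56 -6.68] w 0.0221
```

Request:
play_rows(
  targets=[
    [0.018, [0.0001, -0.0046, 0], 0.04],
    [0.018, [0.0002, -0.0068, 0], 0.06],
    [0.018, [0.0002, -0.0068, 0], 0.06],
    [0.018, [0.0002, -0.0068, 0], 0.06],
    [0.018, [0.0002, -0.0068, 0], 0.06],
  ],
)

```text
time_s: 3.9
tcp_pos: [0.4486, 0.0355, 0.1614]
orientation: [0.0, 0.996, -0.095, 0.001]
wrist_force: [1.3, -3.7, 4.3]
grip_width: 0.0222
```

```bash
python3 -c "
from h import *
rep()"
```

```text
t 3.90 th 0.2788 r 0.1130 z 0.1614 toolth 0.2757 Ftool [ 1.99  3.42 -4.27] w 0.0222
```

Request:
play_rows(
  targets=[
    [0.018, [0.0003, -0.0091, 0], 0.08],
    [0.018, [0.0003, -0.0091, 0], 0.08],
    [0.018, [0.0003, -0.0091, 0], 0.08],
    [0.018, [0.0003, -0.0091, 0], 0.08],
    [0.018, [0.0003, -0.0068, 0], 0.06],
  ],
)

```text
time_s: 4.53
tcp_pos: [0.4647, 0.0751, 0.1614]
orientation: [0.001, 0.96, -0.281, 0.001]
wrist_force: [2.0, -6.9, 4.1]
grip_width: 0.0216
```

```bash
python3 -c "
from h import *
rep()
snap('top','t5');crop('t5',300,190,420,280,6,'c5')
snap('wrist','w5')"
```

```text
t 4.53 th 0.6597 r 0.1129 z 0.1614 toolth 0.6551 Ftool [ 5.41  4.72 -4.04] w 0.0216
```

View pics/w5.png

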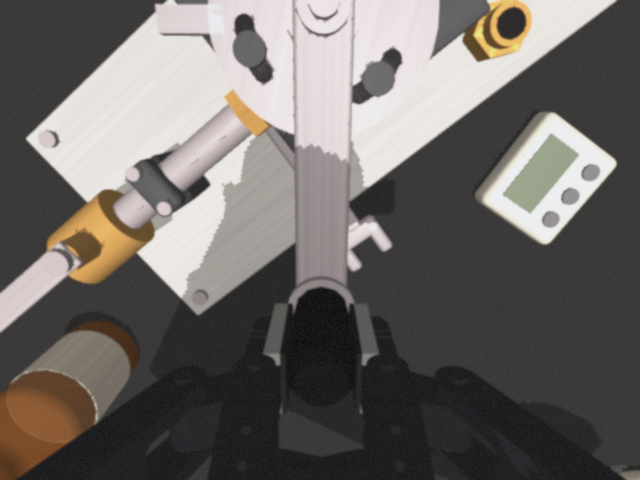

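View pics/c5.png

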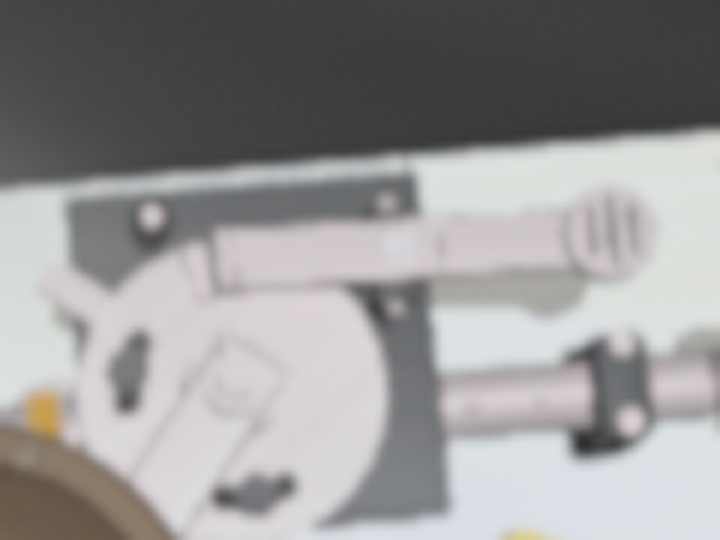

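The wrist view shows the post held squarely. In the top crop the tooth at (200,265) is just meeting the hook tip at (215,250), so the catch is about 0.2 rad further. I continue in smaller steps and relieve the radial force.

Request:
play_rows(
  targets=[
    [0.018, [0.0007, -0.0046, 0], 0.04],
    [0.018, [0.0006, -0.0046, 0], 0.04],
    [0.018, [0.0006, -0.0023, 0], 0.02],
    [0.018, [0, 0, 0], 0],
  ],
)

```text
time_s: 5.12
tcp_pos: [0.4712, 0.0841, 0.1614]
orientation: [0.0, 0.945, -0.327, -0.0]
wrist_force: [-4.2, -0.6, 9.5]
grip_width: 0.0219
```

```bash
python3 -c "
from h import *
rep()"
```

```text
t 5.12 th 0.7584 r 0.1129 z 0.1614 toolth 0.7529 Ftool [-2.92  3.04 -9.46] w 0.0219
```

```bash
cat >> h.py <<'E'
def rep2():
    rep();s,R=st();p=s['tcp_pos'][:2]-PIV;F=s['wrist_force'];M=s['ft_torque']
    mp=M[2]+p[0]*F[1]-p[1]*F[0]
    print('Mz %.3f  total pivot moment %.3f -> pull %.2f N'%(M[2],mp,mp/0.115), 'M',M.round(2))
E
python3 -c "
from h import *
rep2()"
```

```text
t 5.12 th 0.7584 r 0.1129 z 0.1614 toolth 0.7529 Ftool [-2.92  3.04 -9.46] w 0.0219
Mz 0.391  total pivot moment 0.735 -> pull 6.39 N M [-0.26  1.2   0.39]
```

The moment about the pivot gives a pull of 6.4 N, which is consistent with the spring. I'll use that as the measure and go on in fine steps.

Request:
play_rows(
  targets=[
    [0.018, [0.0001, -0.0023, 0], 0.02],
    [0.018, [0.0001, -0.0023, 0], 0.02],
    [0.018, [0.0001, -0.0023, 0], 0.02],
    [0.018, [0, 0, 0], 0],
  ],
)

```text
time_s: 5.62
tcp_pos: [0.4756, 0.0894, 0.1614]
orientation: [0.0, 0.935, -0.356, -0.0]
wrist_force: [-5.2, -0.5, 8.3]
grip_width: 0.0216
```

```bash
python3 -c "
from h import *
rep2()
snap('top','t6');crop('t6',300,190,420,280,6,'c6')
snap('side','s6');crop('s6',250,170,370,290,5,'c6s')"
```

```text
t 5.62 th 0.8191 r 0.1129 z 0.1614 toolth 0.8130 Ftool [-3.58  3.88 -8.28] w 0.0216
Mz 0.350  total pivot moment 0.791 -> pull 6.88 N M [-0.06  1.38  0.35]
```

View pics/c6.png

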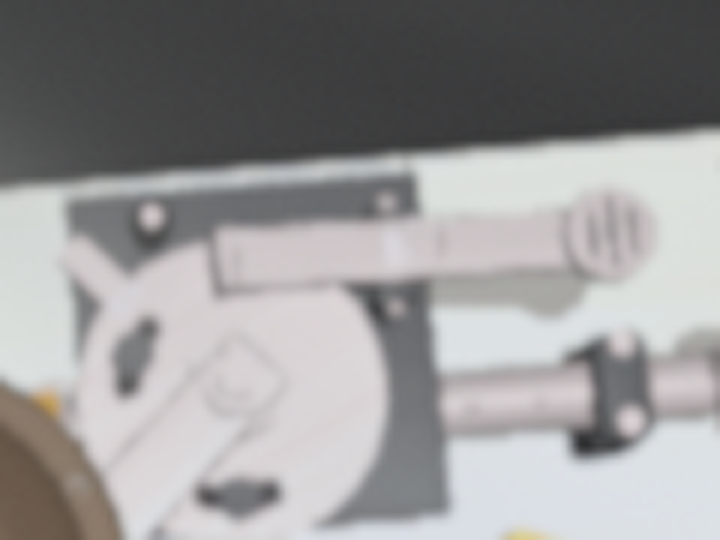

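View pics/c6s.png

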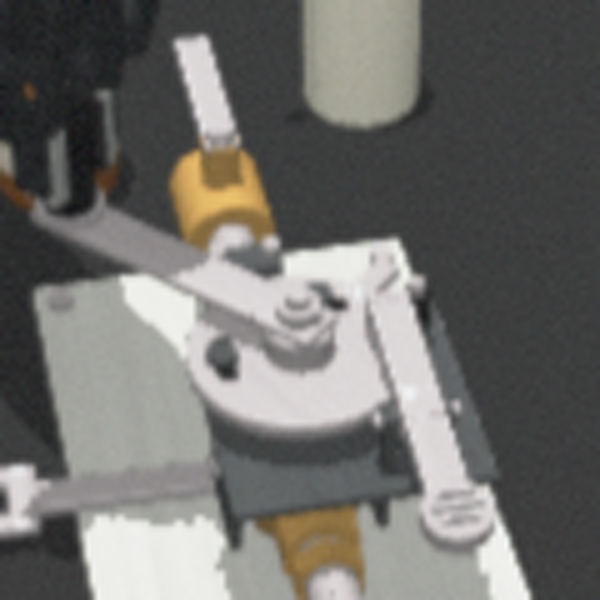

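The tooth is under the hook and the lug has roughly 8–10 mm to go to the stop. I continue carefully.

Request:
play_rows(
  targets=[
    [0.018, [0.0001, -0.0023, 0], 0.02],
    [0.018, [0.0001, -0.0023, 0], 0.02],
    [0.018, [0.0001, -0.0011, 0], 0.01],
    [0.018, [0, 0, 0], 0],
  ],
)

```text
time_s: 6.22
tcp_pos: [0.4795, 0.0934, 0.1614]
orientation: [0.0, 0.926, -0.379, -0.001]
wrist_force: [-5.6, 0.5, 9.1]
grip_width: 0.0218
```

```bash
python3 -c "
from h import *
rep2()
snap('top','t7');crop('t7',300,190,420,280,6,'c7')
snap('side','s7');crop('s7',250,170,370,290,5,'c7s')"
```

```text
t 6.22 th 0.8690 r 0.1129 z 0.1614 toolth 0.8628 Ftool [-4.41  3.56 -9.08] w 0.0218
Mz 0.380  total pivot moment 0.785 -> pull 6.83 N M [0.23 1.6  0.38]
```

View pics/c7.png

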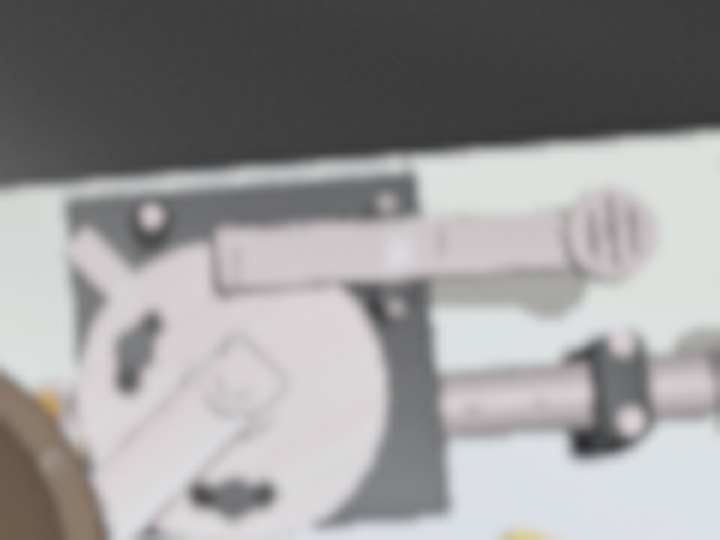

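View pics/c7s.png

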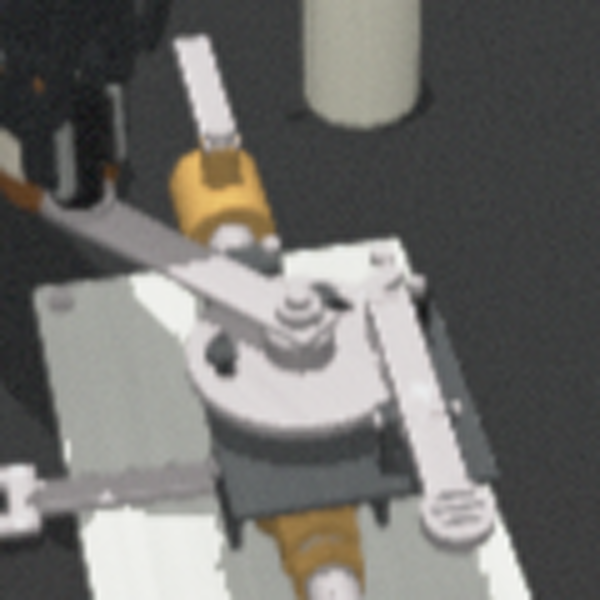

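```bash
cat >> h.py <<'E'
def hook(tag):
    W=cloud(load(tag))[...,2]
    print(tag,'hook z',np.nanmedian(W[230:236,339:346]).round(4),np.nanmean(W[230:236,339:346]).round(4),'mid',np.nanmean(W[229:235,355:368]).round(4),'tab',np.nanmean(W[225:233,397:406]).round(4))
E
python3 -c "
from h import *
for t in ['top0','t5','t6','t7']: hook(t)"
```

```text
top0 hook z 0.1432 0.1433 mid 0.1432 tab 0.1483
t5 hook z 0.147 0.1471 mid 0.1438 tab 0.1434
t6 hook z 0.1477 0.1475 mid 0.1444 tab 0.1425
t7 hook z 0.1477 0.1477 mid 0.1444 tab 0.1421
```

Request:
play_rows(
  targets=[
    [0.018, [0.0001, -0.0012, 0], 0.01],
    [0.018, [0.0001, -0.0012, 0], 0.01],
    [0.018, [0.0, 0, 0], 0],
  ],
)

```text
time_s: 6.7
tcp_pos: [0.4811, 0.0951, 0.1614]
orientation: [0.0, 0.922, -0.388, -0.001]
wrist_force: [-6.3, 1.4, 8.6]
grip_width: 0.0215
```

```bash
python3 -c "
from h import *
rep2()
snap('top','t8');hook('t8');crop('t8',300,190,420,280,6,'c8')"
```

```text
t 6.70 th 0.8897 r 0.1129 z 0.1614 toolth 0.8829 Ftool [-5.42  3.46 -8.61] w 0.0215
Mz 0.360  total pivot moment 0.754 -> pull 6.56 N M [0.31 1.68 0.36]
t8 hook z 0.1477 0.1476 mid 0.1443 tab 0.1421
```

View pics/c8.png

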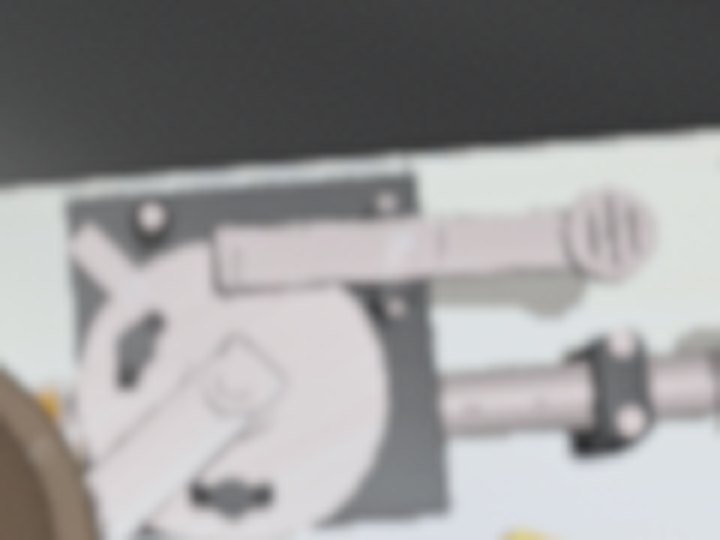

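The hook and tab heights clearly show the hook is still lifted (tab 0.142 against 0.148 at rest). I continue, with that as the indicator.

Request:
play_rows(
  targets=[
    [0.018, [-0.0003, -0.0012, 0], 0.01],
    [0.018, [-0.0003, -0.0012, 0], 0.01],
    [0.018, [0.0, 0, 0], 0],
  ],
)

```text
time_s: 7.12
tcp_pos: [0.4828, 0.0968, 0.1614]
orientation: [0.0, 0.918, -0.397, -0.0]
wrist_force: [-4.6, -0.6, 7.9]
grip_width: 0.0217
```

```bash
python3 -c "
from h import *
rep2()
snap('top','t9');hook('t9')"
```

```text
t 7.12 th 0.9107 r 0.1130 z 0.1614 toolth 0.9029 Ftool [-2.69  3.79 -7.9 ] w 0.0217
Mz 0.350  total pivot moment 0.779 -> pull 6.78 N M [-0.29  1.24  0.35]
t9 hook z 0.1479 0.1478 mid 0.1442 tab 0.1418
```

Request:
play_rows(
  targets=[
    [0.018, [0, -0.0012, 0], 0.01],
    [0.018, [0.0, 0, 0], 0],
  ],
)

```text
time_s: 7.42
tcp_pos: [0.4837, 0.0976, 0.1614]
orientation: [0.0, 0.916, -0.402, -0.0]
wrist_force: [-5.8, -1.1, 9.3]
grip_width: 0.022
```

```bash
python3 -c "
from h import *
rep2()
snap('top','t10');hook('t10');crop('t10',300,190,420,280,6,'c10')"
```

```text
t 7.42 th 0.9211 r 0.1130 z 0.1614 toolth 0.9130 Ftool [-3.18  5.01 -9.3 ] w 0.0220
Mz 0.374  total pivot moment 0.943 -> pull 8.20 N M [-0.29  1.18  0.37]
t10 hook z 0.1475 0.1475 mid 0.1443 tab 0.1418
```

View pics/c10.png

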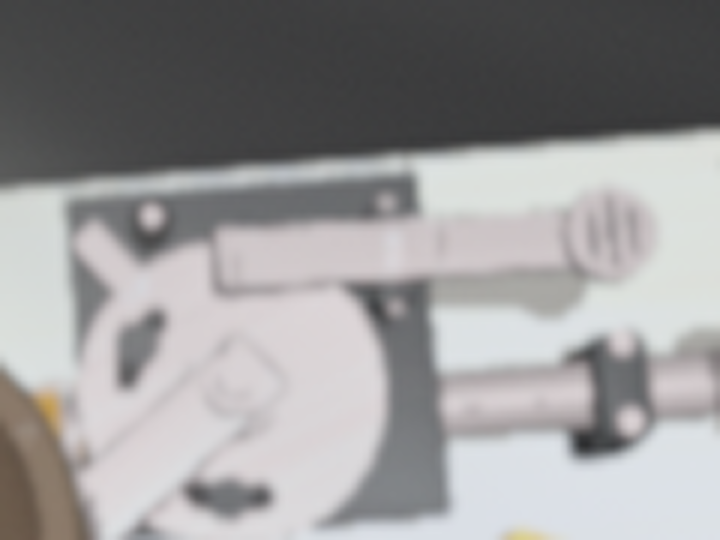

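Request:
play_rows(
  targets=[
    [0.018, [-0.0001, -0.0012, 0], 0.01],
    [0.018, [-0.0001, -0.0012, 0], 0.01],
    [0.018, [0.0, 0, 0], 0],
  ],
)

```text
time_s: 7.85
tcp_pos: [0.4855, 0.0992, 0.1614]
orientation: [0.0, 0.912, -0.411, -0.0]
wrist_force: [-4.2, -2.4, 8.1]
grip_width: 0.0218
```

```bash
python3 -c "
from h import *
rep2()
snap('top','t11');hook('t11')"
```

```text
t 7.85 th 0.9422 r 0.1130 z 0.1614 toolth 0.9331 Ftool [-1.04  4.75 -8.07] w 0.0218
Mz 0.339  total pivot moment 0.876 -> pull 7.62 N M [-0.53  1.08  0.34]
t11 hook z 0.147 0.1472 mid 0.1441 tab 0.1427
```

Request:
play_rows(
  targets=[
    [0.018, [0, -0.0012, 0], 0.01],
    [0.018, [0, -0.0006, 0], 0.005],
    [0.018, [0.0, 0, 0], 0],
  ],
)

```text
time_s: 8.28
tcp_pos: [0.4868, 0.1003, 0.1614]
orientation: [0.0, 0.909, -0.418, -0.0]
wrist_force: [-3.8, -0.4, 8.9]
grip_width: 0.0218
```

```bash
python3 -c "
from h import *
rep2()
snap('top','t12');hook('t12');crop('t12',300,190,420,280,6,'c12')"
```

```text
t 8.28 th 0.9578 r 0.1130 z 0.1614 toolth 0.9482 Ftool [-2.2   3.12 -8.92] w 0.0218
Mz 0.307  total pivot moment 0.662 -> pull 5.76 N M [-0.53  1.11  0.31]
t12 hook z 0.1467 0.1469 mid 0.1439 tab 0.1428
```

View pics/c12.png

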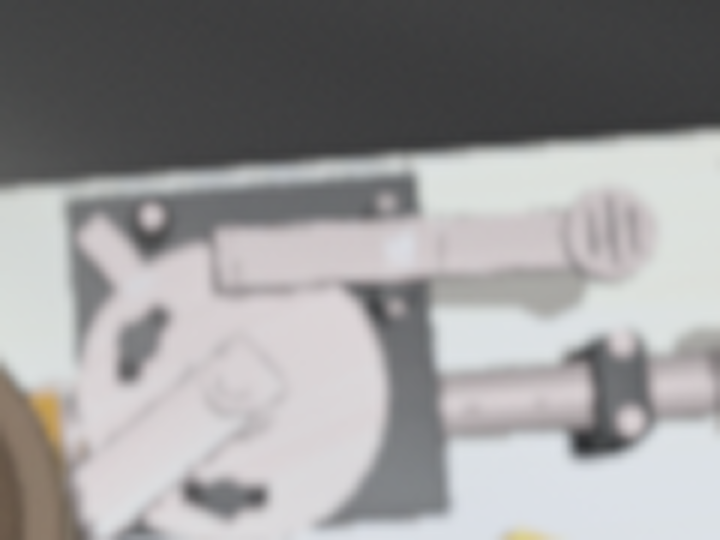

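The hook is starting to come down (0.1479 → 0.1467), and the lug is near the stop but not touching it. I go on 1 mm at a time.

Request:
play_rows(
  targets=[
    [0.018, [0, -0.0012, 0], 0.01],
    [0.018, [0.0, 0, 0], 0],
  ],
)

```text
time_s: 8.57
tcp_pos: [0.4877, 0.1011, 0.1614]
orientation: [0.0, 0.906, -0.422, -0.0]
wrist_force: [-3.1, -1.5, 8.5]
grip_width: 0.0218
```

```bash
python3 -c "
from h import *
rep2()
snap('top','t13');hook('t13')"
```

```text
t 8.57 th 0.9685 r 0.1130 z 0.1614 toolth 0.9582 Ftool [-0.83  3.34 -8.52] w 0.0218
Mz 0.388  total pivot moment 0.766 -> pull 6.66 N M [-0.53  1.06  0.39]
t13 hook z 0.1466 0.1466 mid 0.1434 tab 0.1433
```

Request:
play_rows(
  targets=[
    [0.018, [0, -0.0012, 0], 0.01],
    [0.018, [0.0, 0, 0], 0],
  ],
)

```text
time_s: 8.88
tcp_pos: [0.4886, 0.1019, 0.1614]
orientation: [0.0, 0.904, -0.427, -0.0]
wrist_force: [-3.6, -2.5, 8.5]
grip_width: 0.0222
```

```bash
python3 -c "
from h import *
rep2()
snap('top','t14');hook('t14')"
```

```text
t 8.88 th 0.9793 r 0.1130 z 0.1614 toolth 0.9682 Ftool [-0.39  4.35 -8.49] w 0.0222
Mz 0.298  total pivot moment 0.790 -> pull 6.87 N M [-0.54  1.04  0.3 ]
t14 hook z 0.1464 0.1463 mid 0.1439 tab 0.144
```

Request:
play_rows(
  targets=[
    [0.018, [0, -0.0012, 0], 0.01],
    [0.018, [0.0, 0, 0], 0],
  ],
)

```text
time_s: 9.18
tcp_pos: [0.4896, 0.1026, 0.1614]
orientation: [0.0, 0.902, -0.432, -0.0]
wrist_force: [-3.7, -1.3, 8.8]
grip_width: 0.0218
```

```bash
python3 -c "
from h import *
rep2()
snap('top','t15');hook('t15');crop('t15',300,190,420,280,6,'c15')"
```

```text
t 9.18 th 0.9896 r 0.1130 z 0.1614 toolth 0.9783 Ftool [-1.33  3.74 -8.78] w 0.0218
Mz 0.296  total pivot moment 0.720 -> pull 6.26 N M [-0.57  1.02  0.3 ]
t15 hook z 0.1453 0.1453 mid 0.1435 tab 0.1449
```

View pics/c15.png

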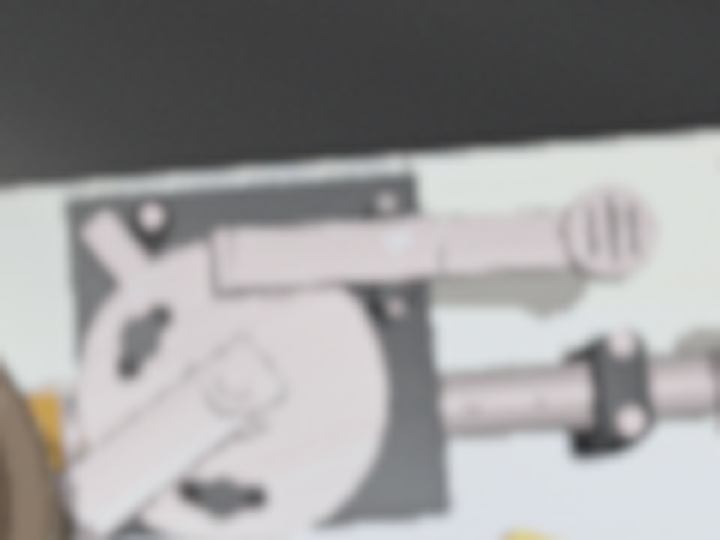

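Request:
play_rows(
  targets=[
    [0.018, [0, -0.0012, 0], 0.01],
    [0.018, [0.0, 0, 0], 0],
  ],
)

```text
time_s: 9.48
tcp_pos: [0.4905, 0.1033, 0.1614]
orientation: [0.0, 0.9, -0.436, -0.0]
wrist_force: [-4.5, -1.4, 7.6]
grip_width: 0.0219
```

```bash
python3 -c "
from h import *
rep2()
snap('top','t16');hook('t16')"
```

```text
t 9.47 th 0.9998 r 0.1130 z 0.1614 toolth 0.9883 Ftool [-1.74  4.4  -7.58] w 0.0219
Mz 0.275  total pivot moment 0.774 -> pull 6.73 N M [-0.59  1.    0.27]
t16 hook z 0.1432 0.1434 mid 0.1433 tab 0.1486
```

The hook has dropped to its rest height (hook 0.1432, tab 0.1486) and the pull is still about 7 N, so the stop has not been touched. Now I ease back and watch the force.

Request:
play_rows(
  targets=[
    [0.018, [0, 0.0008, 0], -0.007],
    [0.018, [0, 0.0008, 0], -0.007],
    [0.018, [0, 0.0, 0], 0],
  ],
)

```text
time_s: 9.9
tcp_pos: [0.4893, 0.1023, 0.1614]
orientation: [0.0, 0.903, -0.43, -0.0]
wrist_force: [-4.3, -2.7, 8.2]
grip_width: 0.0217
```

```bash
python3 -c "
from h import *
rep2()
snap('top','t17');hook('t17')"
```

```text
t 9.90 th 0.9860 r 0.1130 z 0.1614 toolth 0.9741 Ftool [-0.59  5.02 -8.24] w 0.0217
Mz 0.328  total pivot moment 0.895 -> pull 7.78 N M [-0.59  0.95  0.33]
t17 hook z 0.143 0.1429 mid 0.1434 tab 0.1483
```

Request:
play_rows(
  targets=[
    [0.018, [0, 0.0008, 0], -0.007],
    [0.018, [0, 0.0008, 0], -0.007],
    [0.018, [0, 0.0, 0], 0],
  ],
)

```text
time_s: 10.32
tcp_pos: [0.4883, 0.1016, 0.1614]
orientation: [-0.0, 0.906, -0.423, 0.0]
wrist_force: [-4.0, -0.7, 7.0]
grip_width: 0.0222
```

```bash
python3 -c "
from h import *
rep2()
snap('top','t18');hook('t18')"
```

```text
t 10.32 th 0.9753 r 0.1130 z 0.1614 toolth 0.9605 Ftool [-2.03  3.51 -6.97] w 0.0222
Mz 0.225  total pivot moment 0.625 -> pull 5.43 N M [-0.46  0.79  0.22]
t18 hook z 0.1434 0.1433 mid 0.1431 tab 0.1483
```

Request:
play_rows(
  targets=[
    [0.018, [0, 0.0008, 0], -0.007],
    [0.018, [0, 0.0008, 0], -0.007],
    [0.018, [0, 0.0, 0], 0],
  ],
)

```text
time_s: 10.75
tcp_pos: [0.4875, 0.1008, 0.1615]
orientation: [-0.001, 0.909, -0.417, 0.0]
wrist_force: [-1.1, -1.2, 6.2]
grip_width: 0.0218
```

```bash
python3 -c "
from h import *
rep2()
snap('top','t19');hook('t19')"
```

```text
t 10.75 th 0.9654 r 0.1129 z 0.1615 toolth 0.9469 Ftool [ 0.22  1.6  -6.21] w 0.0218
Mz 0.110  total pivot moment 0.291 -> pull 2.53 N M [-0.3   0.61  0.11]
t19 hook z 0.1431 0.1432 mid 0.1431 tab 0.1486
```

The latch is taking the load (pull down to 2.5 N). One more easing step, then I open gently.

Request:
play_rows(
  targets=[
    [0.018, [0, 0.0008, 0], -0.007],
    [0.018, [0, 0.0004, 0], -0.003],
    [0.018, [0, 0.0, 0], 0],
  ],
  newtons=30,
)

```text
time_s: 11.18
tcp_pos: [0.4869, 0.1003, 0.1615]
orientation: [-0.001, 0.911, -0.413, 0.001]
wrist_force: [-0.5, -0.1, 6.1]
grip_width: 0.0218
```

```bash
python3 -c "
from h import *
rep2()
snap('top','t20');hook('t20')"
```

```text
t 11.18 th 0.9587 r 0.1129 z 0.1615 toolth 0.9373 Ftool [-0.28  0.42 -6.09] w 0.0218
Mz 0.054  total pivot moment 0.103 -> pull 0.90 N M [-0.23  0.44  0.05]
t20 hook z 0.1433 0.1434 mid 0.143 tab 0.1484
```

Request:
play_rows(
  targets=[
    [0.03, [0, 0.0, 0], 0],
    [0.045, [0, 0.0, 0], 0],
    [0.06, [0, 0.0, 0], 0],
    [0.06, [0, 0, 0], 0],
  ],
)

```text
time_s: 11.72
tcp_pos: [0.4863, 0.0999, 0.1601]
orientation: [0.0, 0.911, -0.413, -0.0]
wrist_force: [0.2, -0.8, -0.5]
grip_width: 0.0602
```

```bash
python3 -c "
from h import *
rep2()
snap('top','t21');hook('t21');snap('wrist','w21')"
```

```text
t 11.72 th 0.9526 r 0.1130 z 0.1601 toolth 0.9379 Ftool [0.77 0.36 0.52] w 0.0602
Mz -0.049  total pivot moment -0.010 -> pull -0.08 N M [-0.04  0.04 -0.05]
t21 hook z 0.1435 0.1433 mid 0.1433 tab 0.1486
```

View pics/w21.png

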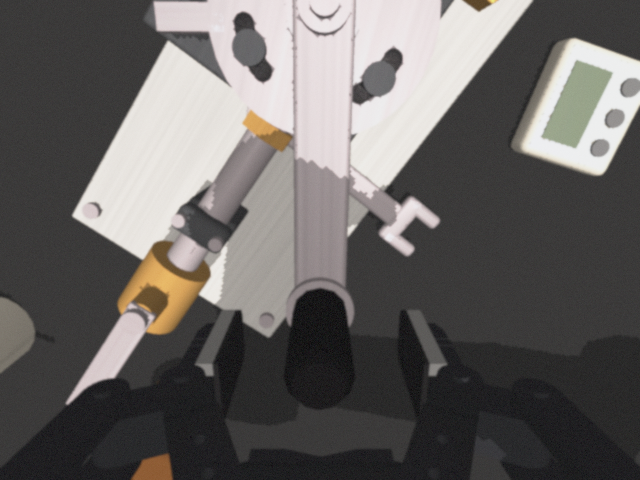

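The lever stays latched with the fingers open: angle unchanged, hook at rest height, zero force. The post is centred at (320,350) between the pads. I lift off.

Request:
play_rows(
  targets=[
    [0.06, [0, 0.0, -0.03], 0],
    [0.06, [0, 0.0, -0.05], 0],
    [0.03, [0, 0.0, -0.05], 0],
    [0.0, [0, 0, 0], 0],
  ],
)

```text
time_s: 12.32
tcp_pos: [0.4885, 0.1007, 0.2949]
orientation: [-0.004, 0.911, -0.413, 0.003]
wrist_force: [0.0, 0.1, -0.6]
grip_width: 0.0244
```

```bash
python3 -c "
from h import *
to([0.6045,-0.094,0.26],1.57);print(st()[0]['q'].round(2))
snap('top','t22');hook('t22')
W=cloud(load('t22'));print(np.round(W[225:236:2,385:413:2,2]*1000))
f=load('t22');F=f['color']
m=(W[...,2]>.1475)&(W[...,2]<.154)&(abs(W[...,0]-.605)<.02)&(abs(W[...,1]+.095)<.025)
print(np.nanmean(W[m],0),m.sum(),np.nanmin(W[m],0),np.nanmax(W[m],0))
crop('t22',300,190,460,310,5,'c22')"
```

```text
t 12.32 tcp [0.4885 0.1007 0.2949] yaw y -2.4222 tool shift [0.2228 0.0414 0.0352]
turn 0.6326070458455688
[ 0.53  0.12 -0.19  0.   -1.25  0.19]
t22 hook z 0.1432 0.143 mid 0.1429 tab 0.1485
[[144. 143. 144. 142. 142. 147. 145. 146. 150. 151. 147. 147.   8.   7.]
 [143. 143. 141. 143. 143. 149. 152. 146. 149. 150. 150. 148. 149.   7.]
 [140. 143. 144. 141. 141. 150. 149. 149. 147. 149. 150. 148. 146.   9.]
 [145. 143. 142. 140. 144. 148. 148. 148. 148. 148. 147. 149.   8.   9.]
 [143. 142. 145. 143. 140. 141. 149. 148. 146. 149. 151.   4.   7.   4.]
 [  6.   6.   7.  nan  10.   7.   6. 146. 149. 149.   7.   7.   8.   6.]]
[ 0.60583081 -0.09397895  0.14902374] 133 [ 0.59267006 -0.10758005  0.14750308] [ 0.6194436  -0.08144543  0.1524954 ]
```

View pics/c22.png

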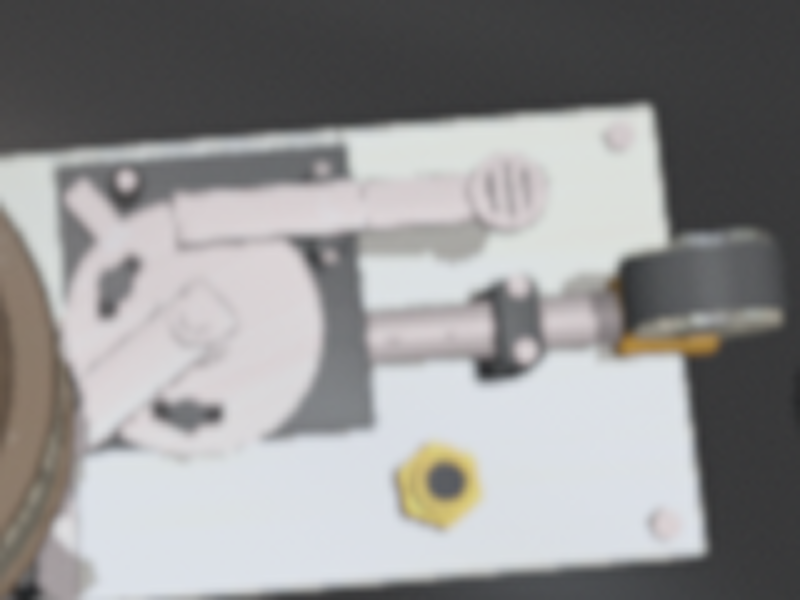

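The lever is still latched with the hand off. The tab is at about (505,190) in the crop, world (0.605, -0.094, 0.149). I move over it with the fingers shut.

Request:
play_rows(
  targets=[
    [0.0, [0.045, 0.0083, 0], 0],
    [0.0, [0.045, 0.0083, 0], 0],
    [0.0, [0.045, 0.0083, 0], 0],
    [0.0, [0.045, 0.0083, 0], 0],
    [0.0, [0.043, 0.0083, 0], 0],
  ],
  newtons=60,
)

```text
time_s: 13.0
tcp_pos: [0.6021, -0.0965, 0.2882]
orientation: [0.001, 0.911, -0.413, -0.002]
wrist_force: [0.7, 0.5, -0.8]
grip_width: 0.0004
```

Request:
play_rows(
  targets=[
    [0.0, [0, 0, 0.01], 0.158],
    [0.0, [0, 0, 0.01], 0.158],
    [0.0, [0, 0, 0.01], 0.158],
    [0.0, [0, 0, 0.005], 0.158],
    [0.0, [0, 0, 0], 0],
  ],
)

```text
time_s: 13.62
tcp_pos: [0.6012, -0.0952, 0.2531]
orientation: [0.001, 0.738, -0.675, -0.002]
wrist_force: [-0.6, -0.1, -0.4]
grip_width: -0.0001
```

```bash
python3 -c "
from h import *
to([0.605,-0.094,0.165],1.57);s=manip.sense();print(s['wrist_force'],s['grip_width'],s['q'].round(2))
snap('wrist','w23');snap('side','s23')"
```

```text
t 13.62 tcp [ 0.6012 -0.0952  0.2531] yaw y -3.053 tool shift [-0.0008 -0.0043  0.0881]
turn 0.001840962960933279
[-0.57811044 -0.12121417 -0.39190955] -0.00011406931464303044 [ 0.11  0.35  0.   -0.   -1.23 -0.02]
```

View pics/w23.png

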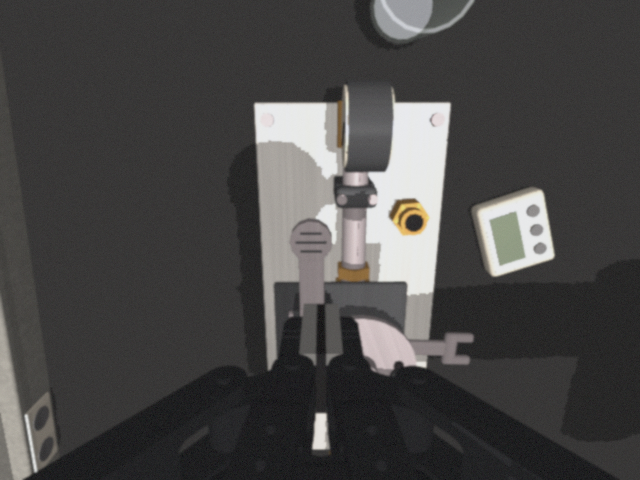

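View pics/s23.png

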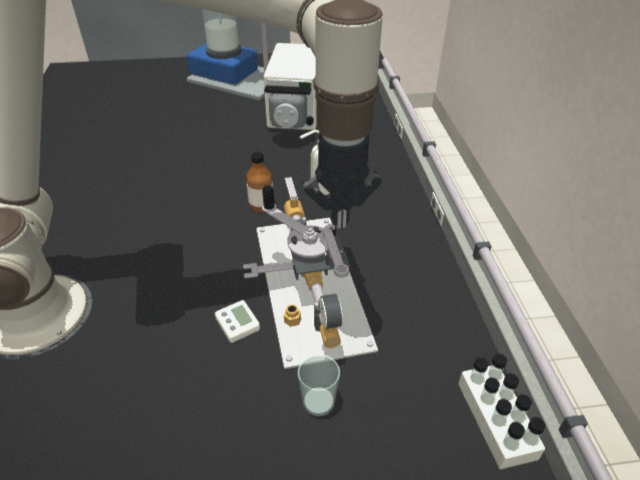

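The wrist view shows the tab at (312,240), ahead of the shut fingers because the camera is tilted. The side view shows the hand well away from the latched lever. I check the tab position with the wrist depth.

```bash
python3 -c "
from h import *
W=cloud(load('w23'))
m=(W[...,2]>.1455)&(W[...,2]<.156)&(abs(W[...,0]-.605)<.025)&(abs(W[...,1]+.095)<.025)
print(np.nanmean(W[m],0),m.sum(),np.nanmin(W[m],0),np.nanmax(W[m],0))
for p in [(312,240),(312,225),(312,255),(297,240),(327,240)]: print(W[p[1],p[0]].round(4))"
```

```text
[ 0.60777495 -0.0942124   0.14963042] 1431 [ 0.59436535 -0.10764917  0.1455027 ] [ 0.62169386 -0.07100363  0.15216938]
[ 0.607  -0.0952  0.1497]
[ 0.6078 -0.1053  0.1503]
[ 0.6061 -0.0844  0.1482]
[ 0.6166 -0.0945  0.1502]
[ 0.5973 -0.0958  0.1489]
```

Request:
play_rows(
  targets=[
    [0.0, [-0.0005, -0.004, 0.03], 0],
    [0.0, [0, 0, 0.03], 0],
    [0.0, [0, 0, 0.02], 0],
    [0.0, [0, 0, 0.01], 0],
    [0.0, [0, 0, 0], 0],
  ],
)

```text
time_s: 14.35
tcp_pos: [0.6059, -0.0943, 0.165]
orientation: [0.0, 0.737, -0.675, -0.0]
wrist_force: [0.4, -0.5, -0.6]
grip_width: -0.0004
```

```bash
python3 -c "
from h import *
to([0.605,-0.094,0.150],1.57);s=manip.sense();print(s['wrist_force'])
snap('side','s24');snap('wrist','w24');crop('s24',250,170,410,290,5,'c24')"
```

```text
t 14.35 tcp [ 0.6059 -0.0943  0.165 ] yaw y -3.0537 tool shift [-0.0004  0.0009  0.015 ]
turn 0.0010777773660062273
[ 0.38019549 -0.52443211 -0.55863114]
```

View pics/c24.png

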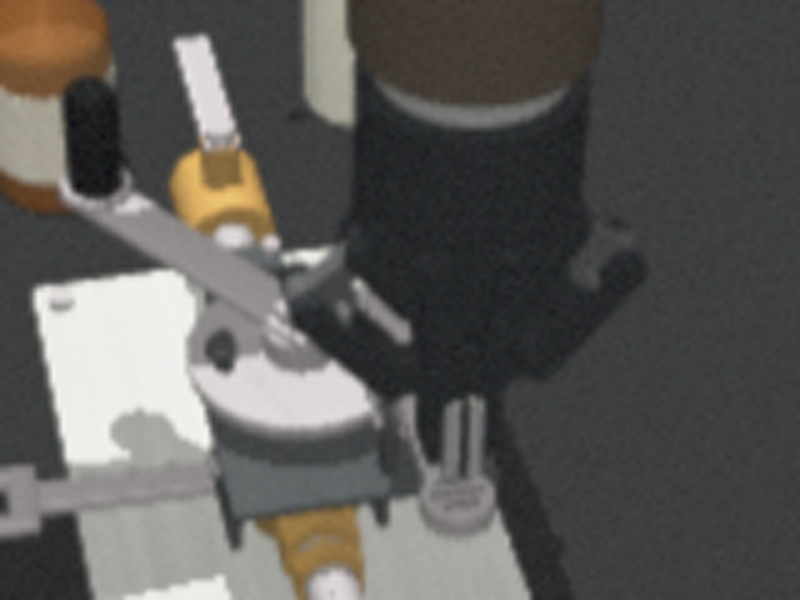

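View pics/w24.png

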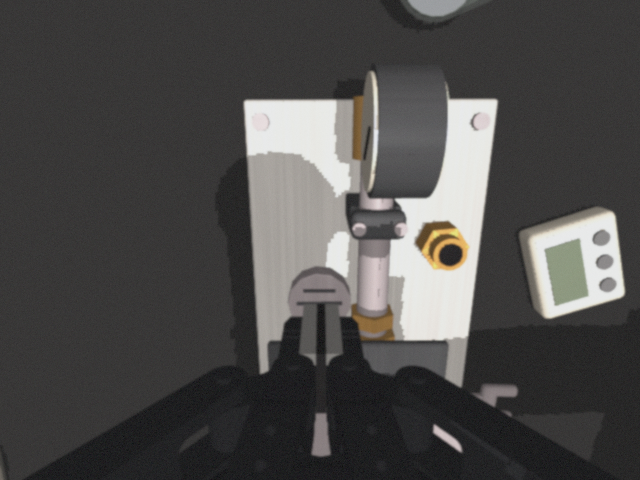

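The tips are centred just above the tab and clear of the swing. I go to contact, then press in 1 mm steps.

Request:
play_rows(
  targets=[
    [0.0, [0, 0, 0.006], 0],
    [0.0, [0, 0, 0.005], 0],
    [0.0, [0, 0, 0.002], 0],
    [0.0, [0, 0, 0.001], 0],
    [0.0, [0, 0, 0], 0],
  ],
)

```text
time_s: 15.08
tcp_pos: [0.606, -0.0943, 0.1513]
orientation: [0.0, 0.737, -0.676, 0.0]
wrist_force: [-0.1, -1.0, -0.9]
grip_width: -0.0001
```

Request:
play_rows(
  targets=[
    [0.0, [0, 0, 0.001], 0],
    [0.0, [0, 0, 0.001], 0],
  ],
)

```text
time_s: 15.32
tcp_pos: [0.6061, -0.0944, 0.1495]
orientation: [-0.0, 0.737, -0.676, 0.0]
wrist_force: [-1.5, 1.1, 3.9]
grip_width: -0.0001
```

Request:
play_rows(
  targets=[
    [0.0, [0, 0, 0.001], 0],
    [0.0, [0, 0, 0], 0],
  ],
)

```text
time_s: 15.58
tcp_pos: [0.6061, -0.0944, 0.1493]
orientation: [-0.0, 0.737, -0.676, 0.0]
wrist_force: [-0.7, 0.5, 4.5]
grip_width: -0.0002
```

Request:
play_rows(
  targets=[
    [0.0, [0, 0, 0.001], 0],
    [0.0, [0, 0, 0], 0],
  ],
)

```text
time_s: 15.82
tcp_pos: [0.6062, -0.0945, 0.1491]
orientation: [-0.0, 0.737, -0.675, 0.001]
wrist_force: [-2.0, 0.5, 8.8]
grip_width: -0.0002
```

Request:
play_rows(
  targets=[
    [0.0, [0, 0, 0.001], 0],
    [0.0, [0, 0, 0], 0],
  ],
)

```text
time_s: 16.08
tcp_pos: [0.6063, -0.0945, 0.1489]
orientation: [-0.0, 0.737, -0.675, 0.001]
wrist_force: [-3.7, 1.0, 11.4]
grip_width: 0.0001
```

```bash
python3 -c "
from h import *
s=manip.sense();print(s['wrist_force'])
snap('side','s25');crop('s25',250,170,410,290,5,'c25')"
```

```text
[-3.66632749  0.9621337  11.44319456]
```

View pics/c25.png

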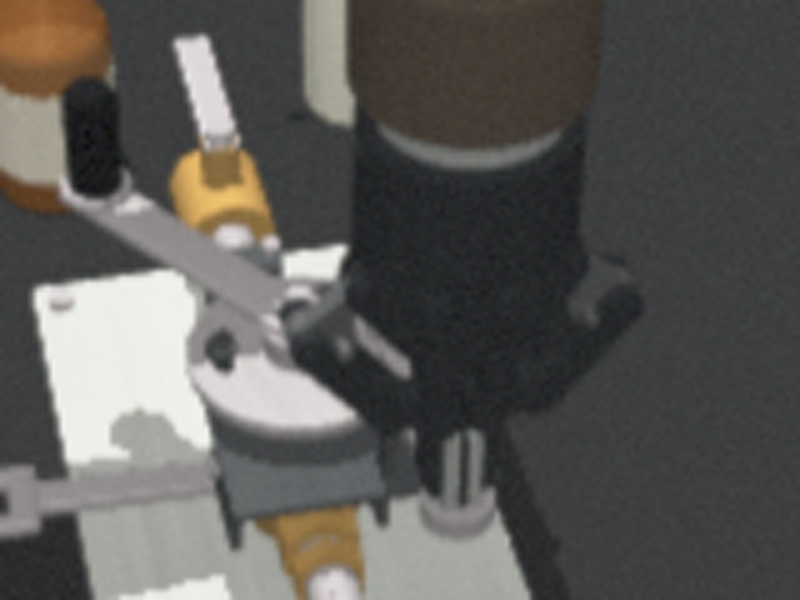

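Force has risen to 11 N with hardly any travel, which is not what the tab should feel like. I stop and work out where the contact is.

```bash
python3 -c "
from h import *
s,R=st();F=s['wrist_force'];M=s['ft_torque'];print(F,M,s['tcp_pos'])
# torque about TCP assumed: M=r x F
print('offset if about TCP: x=',-M[1]/F[2],' y=',M[0]/F[2])
snap('wrist','w25');snap('top','t25')
W=cloud(load('t25'));hook('t25')
"
```

```text
[-4.00217689  1.34196821 11.36939613] [ 0.37917662  1.18184552 -0.02583106] [ 0.60628094 -0.09452423  0.14891094]
offset if about TCP: x= -0.10394971766184116  y= 0.033350638047926706
t25 hook z 0.5099 0.5094 mid 0.1434 tab 0.2768
```

View pics/w25.png

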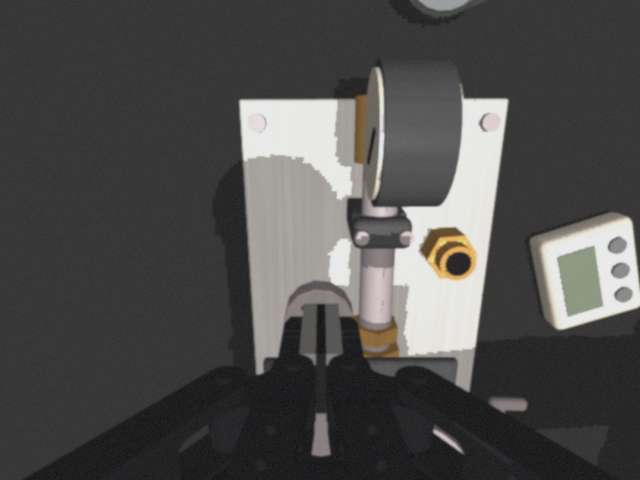

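View pics/t25.png

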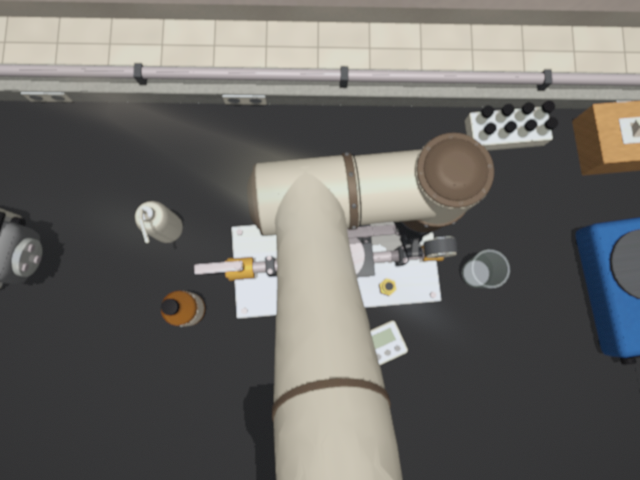

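Force and moment together put the contact at the fingertips, on the tab, with nothing else touching. I hold for a moment to see whether it creeps, and check the gauge clearance.

Request:
play_rows(
  targets=[
    [0.0, [0, 0, 0], 0],
    [0.0, [0, 0, 0], 0],
    [0.0, [0, 0, 0], 0],
  ],
)

```text
time_s: 16.6
tcp_pos: [0.6063, -0.0945, 0.1489]
orientation: [-0.0, 0.737, -0.675, 0.001]
wrist_force: [-4.1, 1.4, 10.9]
grip_width: 0.0005
```

```bash
python3 -c "
from h import *
W=cloud(load('top0'))
m=(W[...,1]<-.12)&(W[...,1]>-.23)&(W[...,0]>.5)&(W[...,0]<.64)&(W[...,2]>.09)
print('gauge',W[m].min(0),W[m].max(0),m.sum())
crop('w25',240,260,400,380,5,'c26')
W=cloud(load('w25'))
for v in range(282,306,4): print([ (round(float(W[v,u,1]),3),round(float(W[v,u,2]),4)) for u in (296,305,320,335,344)])
"
```

```text
gauge [ 0.56032741 -0.19653653  0.09318299] [ 0.59204876 -0.1372859   0.15255569] 618
[(-0.048, 0.0079), (-0.048, 0.0074), (-0.108, 0.1419), (-0.051, 0.0089), (-0.051, 0.0078)]
[(-0.045, 0.0087), (-0.106, 0.1428), (-0.108, 0.1456), (-0.106, 0.1405), (-0.048, 0.0088)]
[(-0.103, 0.1414), (-0.106, 0.1478), (-0.107, 0.1484), (-0.107, 0.1464), (-0.044, 0.008)]
[(-0.104, 0.1466), (-0.105, 0.1491), (-0.106, 0.1498), (-0.107, 0.1498), (-0.104, 0.1441)]
[(-0.103, 0.1491), (-0.103, 0.149), (-0.104, 0.1483), (-0.104, 0.148), (-0.104, 0.1476)]
[(-0.102, 0.1493), (-0.102, 0.1496), (-0.102, 0.1493), (-0.103, 0.1486), (-0.103, 0.1479)]
```

View pics/c26.png

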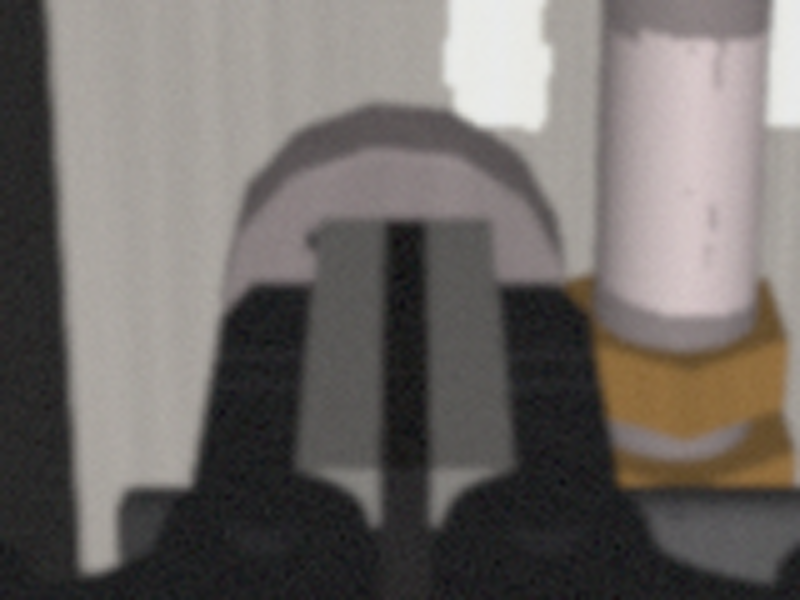

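There is no creep at 11 N. I back off in steps and record the wrench, to see whether the force is really on the tab.

Request:
play_rows(
  targets=[
    [0.0, [0, 0, -0.0015], 0],
    [0.0, [0, 0, 0], 0],
  ],
)

```text
time_s: 16.85
tcp_pos: [0.6062, -0.0944, 0.1492]
orientation: [-0.0, 0.737, -0.676, 0.001]
wrist_force: [-2.5, 0.3, 7.7]
grip_width: -0.0001
```

```bash
cat >> h.py <<'E'
def wr():
    s=manip.sense();print('t %.2f'%s['time_s'],s['tcp_pos'].round(4),'F',s['wrist_force'].round(2),'M',s['ft_torque'].round(3),'tau',s['joint_torque'].round(2))
E
python3 -c "
from h import *
wr()"
```

```text
t 16.85 [ 0.6062 -0.0944  0.1492] F [-2.51  0.35  7.7 ] M [0.263 0.782 0.007] tau [-2.800e-01 -3.554e+01  1.578e+01  3.320e+00  7.400e-01 -1.000e-02]
```

Request:
play_rows(
  targets=[
    [0.0, [0, 0, -0.002], 0],
    [0.0, [0, 0, 0], 0],
  ],
)

```text
time_s: 17.1
tcp_pos: [0.6061, -0.0943, 0.1496]
orientation: [-0.0, 0.737, -0.676, 0.0]
wrist_force: [0.3, 0.2, 2.0]
grip_width: -0.0005
```

```bash
python3 -c "
from h import *
wr()"
```

```text
t 17.10 [ 0.6061 -0.0943  0.1496] F [0.26 0.16 2.03] M [0.145 0.078 0.01 ] tau [ -0.25 -38.9   16.58   3.67   0.06  -0.  ]
```

Request:
play_rows(
  targets=[
    [0.0, [0, 0, -0.01], 0],
    [0.0, [0, 0, -0.02], 0],
    [0.0, [0, 0, 0.0], 0],
  ],
)

```text
time_s: 17.48
tcp_pos: [0.6072, -0.0944, 0.1816]
orientation: [-0.001, 0.737, -0.676, 0.001]
wrist_force: [-0.2, 0.2, -0.0]
grip_width: 0.0002
```

```bash
python3 -c "
from h import *
wr(); snap('top','t27');hook('t27');snap('side','s27');crop('s27',230,170,390,290,5,'c27')"
```

```text
t 17.48 [ 0.6072 -0.0944  0.1816] F [-0.2   0.22 -0.04] M [-0.013  0.037  0.046] tau [-2.000e-02 -3.928e+01  1.802e+01  4.050e+00 -7.000e-02  0.000e+00]
t27 hook z 0.543 0.5427 mid 0.1433 tab 0.1933
```

View pics/c27.png

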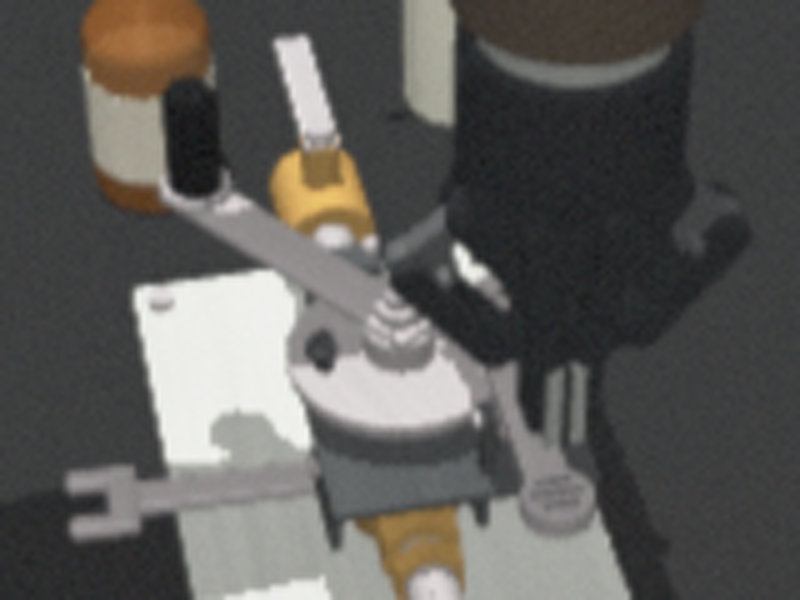

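Off the tab the lever is still latched and the force is zero. The force was genuine tab resistance: friction at the hook, made worse because the 22 mm wide pads bear on the pin side of the tab once it tilts, which shortens the lever arm. I'll press further out from the pin (8 mm towards -y), in small steps, staying well under 20 N.

Request:
play_rows(
  targets=[
    [0.0, [0.008, 0.001, 0.01], 0],
    [0.0, [0, 0, 0.016], 0],
    [0.0, [0, 0, 0.004], 0],
    [0.0, [0, 0, 0], 0],
  ],
)

```text
time_s: 18.08
tcp_pos: [0.6047, -0.1028, 0.1494]
orientation: [0.001, 0.737, -0.676, -0.001]
wrist_force: [-2.6, -0.3, 5.2]
grip_width: -0.0002
```

```bash
python3 -c "
from h import *
wr()"
```

```text
t 18.07 [ 0.6047 -0.1028  0.1494] F [-2.59 -0.29  5.15] M [-0.236  0.637 -0.036] tau [  0.76 -37.55  16.99   3.34   0.68  -0.  ]
```

Request:
play_rows(
  targets=[
    [0.0, [0, 0, 0.001], 0],
    [0.0, [0, 0, 0.0], 0],
  ],
)

```text
time_s: 18.32
tcp_pos: [0.6048, -0.1029, 0.1491]
orientation: [0.001, 0.737, -0.676, -0.001]
wrist_force: [-3.7, -0.6, 6.8]
grip_width: 0.0002
```

Request:
play_rows(
  targets=[
    [0.0, [0, 0, 0.001], 0],
    [0.0, [0, 0, 0.0], 0],
  ],
)

```text
time_s: 18.58
tcp_pos: [0.6048, -0.1029, 0.1489]
orientation: [0.001, 0.737, -0.676, -0.0]
wrist_force: [-5.0, -0.7, 8.4]
grip_width: 0.0001
```

```bash
python3 -c "
from h import *
wr()"
```

```text
t 18.57 [ 0.6048 -0.1029  0.1489] F [-5.02 -0.7   8.43] M [-0.05   1.35  -0.006] tau [ 6.700e-01 -3.441e+01  1.621e+01  3.000e+00  1.350e+00 -1.000e-02]
```

There is a sideways load of 5 N in x. I relieve it by shifting slightly toward -x, then press on.

Request:
play_rows(
  targets=[
    [0.0, [0, 0.001, 0.0005], 0],
    [0.0, [0, 0.0005, 0.0005], 0],
    [0.0, [0, 0, 0.0], 0],
  ],
)

```text
time_s: 18.95
tcp_pos: [0.6048, -0.1029, 0.1488]
orientation: [-0.0, 0.738, -0.675, 0.001]
wrist_force: [-3.1, -0.1, 11.1]
grip_width: 0.0001
```

```bash
python3 -c "
from h import *
wr()"
```

```text
t 18.95 [ 0.6048 -0.1029  0.1488] F [-3.12 -0.13 11.07] M [-0.01   0.909 -0.027] tau [ 3.400e-01 -3.363e+01  1.492e+01  2.740e+00  8.900e-01 -1.000e-02]
```

Request:
play_rows(
  targets=[
    [0.0, [0, 0.0003, 0.0005], 0],
    [0.0, [0, 0.0003, 0.0005], 0],
    [0.0, [0, 0, 0.0], 0],
  ],
)

```text
time_s: 19.32
tcp_pos: [0.6047, -0.1033, 0.1475]
orientation: [-0.001, 0.737, -0.675, 0.002]
wrist_force: [-1.3, -1.5, 7.9]
grip_width: 0.0001
```

```bash
python3 -c "
from h import *
wr()
snap('side','s28');crop('s28',290,210,390,290,8,'c28')"
```

```text
t 19.32 [ 0.6047 -0.1033  0.1475] F [-1.34 -1.54  7.92] M [-0.494  0.282  0.051] tau [  1.13 -35.34  14.91   2.49   0.33  -0.  ]
```

View pics/c28.png

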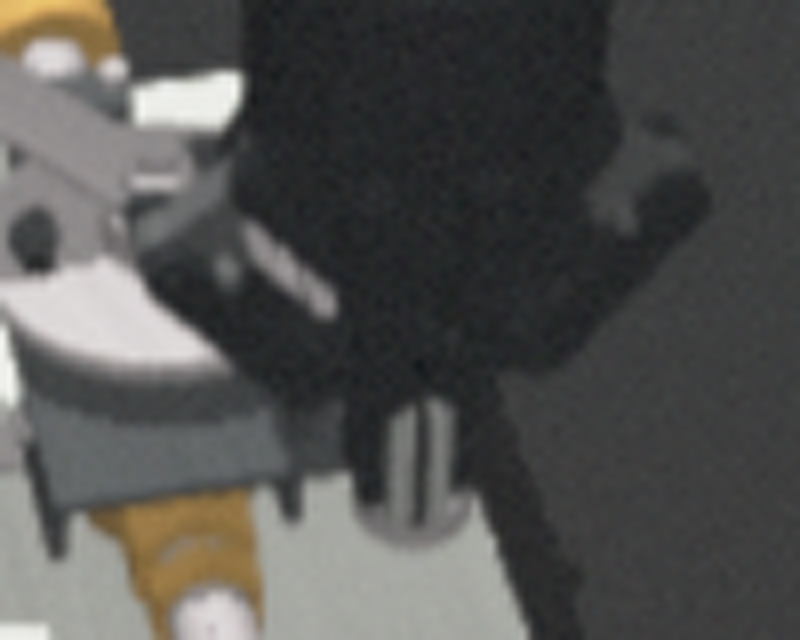

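It broke loose: the tab moved 1.3 mm and the force fell to 8 N, so the earlier resistance was static friction. I carry on gently.

Request:
play_rows(
  targets=[
    [0.0, [0, 0, 0.0007], 0],
    [0.0, [0, 0, 0.0007], 0],
    [0.0, [0, 0, 0.0], 0],
  ],
)

```text
time_s: 19.75
tcp_pos: [0.6048, -0.1034, 0.1471]
orientation: [-0.001, 0.738, -0.675, 0.002]
wrist_force: [-2.2, -0.8, 10.7]
grip_width: -0.0001
```

Request:
play_rows(
  targets=[
    [0.0, [0, 0, 0.0007], 0],
    [0.0, [0, 0, 0.0007], 0],
    [0.0, [0, 0, 0.0], 0],
  ],
)

```text
time_s: 20.12
tcp_pos: [0.6039, -0.1027, 0.1425]
orientation: [0.0, 0.737, -0.676, 0.0]
wrist_force: [0.7, -1.2, 1.3]
grip_width: 0.0
```

Request:
play_rows(
  targets=[
    [0.0, [0, 0, 0.0007], 0],
    [0.0, [0, 0, 0.0007], 0],
    [0.0, [0, 0, 0.0], 0],
  ],
)

```text
time_s: 20.5
tcp_pos: [0.6037, -0.1026, 0.1415]
orientation: [0.0, 0.737, -0.676, 0.0]
wrist_force: [0.2, -1.4, 2.2]
grip_width: 0.0001
```

```bash
python3 -c "
from h import *
wr()
snap('side','s29');crop('s29',210,170,370,290,5,'c29')"
```

```text
t 20.50 [ 0.6037 -0.1026  0.1415] F [ 0.23 -1.44  2.19] M [-0.394 -0.285 -0.04 ] tau [ 7.500e-01 -3.880e+01  1.582e+01  3.090e+00 -2.500e-01  1.000e-02]
```

View pics/c29.png

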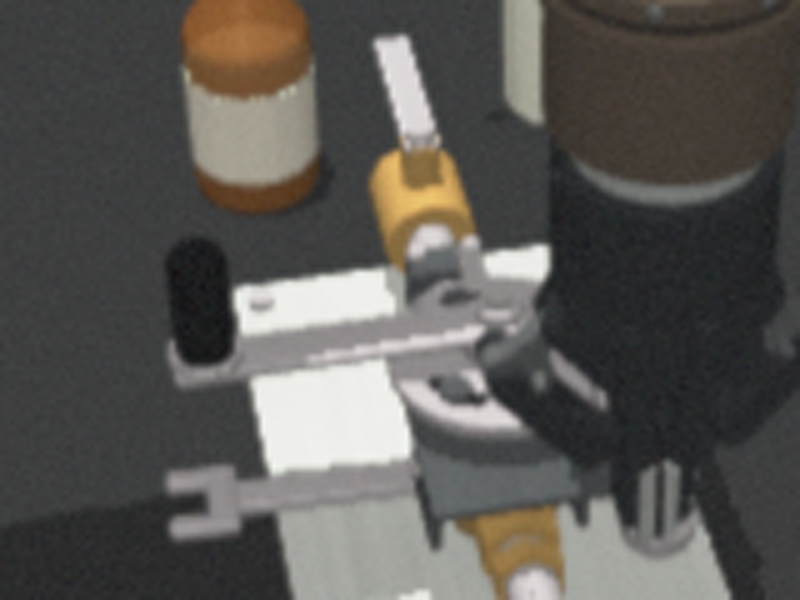

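The lever has snapped shut. I lift off straight up, gently, and move clear.

Request:
play_rows(
  targets=[
    [0.0, [0, 0, -0.005], 0],
    [0.0, [0, 0, -0.01], 0],
    [0.0, [0, 0, -0.03], 0],
    [0.0, [0, 0, -0.05], 0],
    [0.0, [0, 0, -0.05], 0],
  ],
)

```text
time_s: 21.18
tcp_pos: [0.6029, -0.1024, 0.2883]
orientation: [0.0, 0.737, -0.676, -0.001]
wrist_force: [1.5, -0.0, 0.0]
grip_width: 0.0007
```

Request:
play_rows(
  targets=[
    [0.0, [0.05, 0, 0], 0],
    [0.0, [0.05, 0, 0], 0],
    [0.0, [0.05, 0, 0], 0],
    [0.0, [0, 0, 0], 0],
    [0.0, [0, 0, 0], 0],
  ],
)

```text
time_s: 21.8
tcp_pos: [0.6163, -0.2517, 0.2865]
orientation: [0.0, 0.737, -0.676, -0.0]
wrist_force: [-0.9, 0.5, -0.1]
grip_width: -0.0001
```

```bash
python3 -c "
from h import *
wr()
f=snap('top','t30');snap('side','s30');hook('t30')
W=cloud(f)
m=(W[...,2]>0.19)&(W[...,2]<0.205)&(W[...,0]<.5)&(W[...,1]>-.06)
print(np.nanmean(W[m],0),m.sum())"
```

```text
t 21.80 [ 0.6163 -0.2517  0.2865] F [-0.86  0.5  -0.11] M [0.036 0.004 0.001] tau [ -0.78 -41.89  19.84   4.42  -0.     0.  ]
t30 hook z 0.1429 0.1431 mid 0.1432 tab 0.1483
[0.44607823 0.00382529 0.19671011] 160
```

View pics/t30.png

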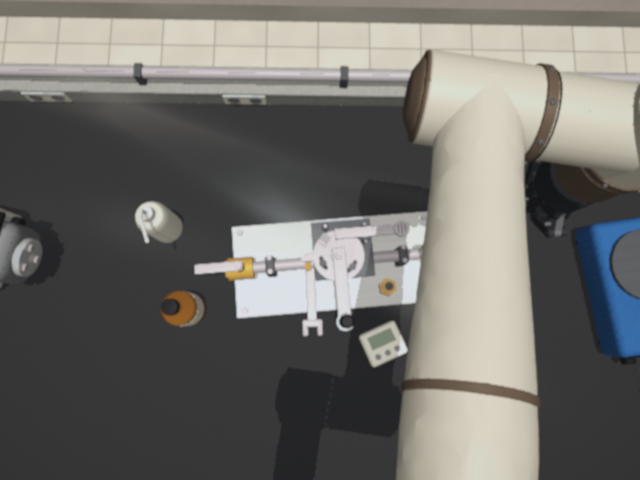

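View pics/s30.png

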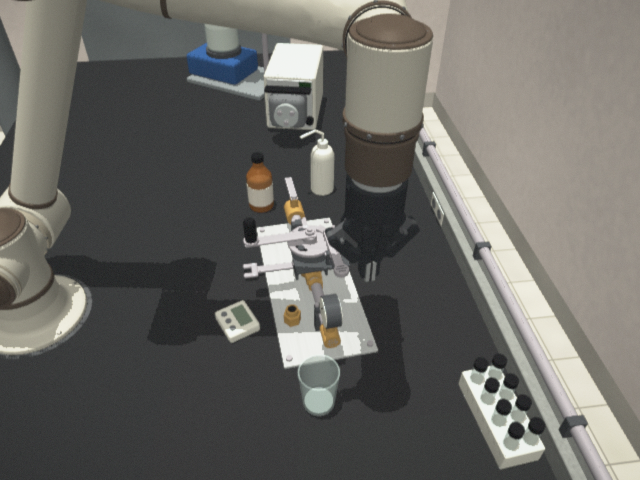

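The lever is fully shut: the grip is at (0.4461, 0.0038), the same as at the start within 0.1 mm. Hook and tab are at rest height, the bystanders are where they were, and the hand is clear.

```bash
python3 -c "
from rig import manip
print(manip.sign_off())"
```

```text
the job is handed in; nothing more can be done
None
```

The trip test is done and handed in at about 22 s: the lever latched open, held on the latch alone, and snapped fully shut when I pressed the thumb tab.

- **Opening and latching:** I gripped the post and swung the lever to about 1.0 rad, where the hook dropped behind the tooth. The pull measured about 6 to 8 N throughout, and I never felt the rubber stop. I eased back until the pull fell from about 7 to 1 N, then opened the fingers. The lever stayed latched with zero force on the hand.
- **Tripping:** With the hand clear of the swing, I pressed the tab with closed fingers and the lever snapped shut.
- **Last checks:** The grip is back within 0.1 mm of its starting position, and the hook and tab are at their rest heights. In the pictures the other things on the bench look unmoved, and the hand is clear and touching nothing.

**What disagreed:**
- My first press, centred on the tab, reached about 11 N with almost no travel, so I backed off. I pressed again about 8 mm further from the latch pin.
- The second press also stuck at about 11 N before moving, then tripped after about 3 mm. That is above the stated 4 to 8 N but well under the 20 N limit.

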